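# Pack the lunch caddy

### The job

Pack the wooden lunch caddy: stand the tall blue lunch jar with the stepped lid upright in the square well, stand the small glass bowl upright on the round cork coaster, lay the short ceramic soup spoon (bowl side up) in the short slot and the silver tongs flat in the long slot, each wholly inside its place. Leave the look-alikes, the shorter straight-sided blue canister and the long ceramic serving spoon, where they are.

Things in the scene. Friction and masses are not known exactly. Their poses are not given: they have to be found in the camera images.
- jar_mid (a point): Centre of the blue plastic insulated lunch jar, standing upright, 125 mm tall, about 0.3 kg; this point is on its axis 62.5 mm above its underside. Round body 66 mm across up to 90 mm height, then a narrower round lid 56 mm across from 94 mm height to the top (a good grip). z up.
- bowl_mid (a point): Centre of the small clear glass bowl, standing upright and open at the top, 44 mm tall; this point is on its axis 22 mm above its underside. Outside nearly straight: 58 mm across at 12 mm height, 60 mm at the rim; wall 4 mm; foot 40 mm across. z up.
- spoon_mid (a point): The white ceramic soup spoon (the shorter spoon), 124 mm long, resting on its round bowl (46 mm across, 18 mm tall, centred at x = +39 mm). This point: half its length, middle of the handle, 21 mm above the underside. The handle, 14 mm wide and 8 mm thick, can be gripped across here; it rises 0.29 rad towards -x, ending at x = -62 mm, 42 mm high. x towards the bowl end, z up.
- tongs_mid (a point): The silver steel tongs with a round spring hinge, locked closed (rigid), lying on edge, 166 mm long. This point is at half their length, 10 mm above the underside; here the two parallel arms measure 26 mm across their outsides and stand 20 mm tall (22 mm at the tips). x runs along them from the hinge end to the tips, z up.
- jar_well: The square grey well of the caddy: an open box 96 x 96 mm outside, 25 mm tall, inside 90 x 90 mm, floor 3 mm thick. Origin: centre of its underside, which lies 5 mm above the counter; x, y along its sides, z up. Place for the lunch jar.
- coaster: The round cork coaster of the caddy, a flat disc 84 mm across and 6 mm thick without rim. Origin: centre of its underside, 5 mm above the counter. Place for the glass bowl, whose rim should lie wholly over the disc.
- short_slot: The shorter grey slot of the caddy, a shallow tray 156 x 76 mm outside, 150 x 70 mm inside, floor 3 mm thick, rim 9 mm above its underside. Origin: centre of its underside, 5 mm above the counter; x along its length. Place for the soup spoon, either way round. The caddy is a fixed wooden tray, 228 mm along x, 290 mm across, rim 18 mm high, holding the four places.
- long_slot: The longer grey slot of the caddy, a shallow tray 202 x 76 mm outside, 196 x 70 mm inside, floor 3 mm thick, rim 9 mm above its underside. Origin: centre of its underside, 5 mm above the counter; x along its length. Place for the tongs, either way round. The slots lie side by side; beside them the well and the coaster, 110 mm apart; which is where changes.
- canister_mid (a point): Centre of a blue plastic straight-sided canister with a flat lid, a look-alike of the lunch jar to be left alone: 85 mm tall, 68 mm across; this point is on its axis 42.5 mm above its underside.
- serving_mid (a point): A white ceramic serving spoon, a longer look-alike of the soup spoon, to be left alone: 171 mm long, bowl 63 mm across and 25 mm tall, handle rising to 56 mm. This point is at half its length on the handle, 28 mm above the underside; x towards the bowl end.
There are look-alikes about, which are no part of the job. Leave any red look-alike of the part that bears spoon_mid alone.

How it is judged:
At the end, for the whole second after the job is handed in: Upright: jar in the well (within 19 mm of centre), bowl on the coaster (14 mm). Lying along their slots on the floor (0.3 rad): soup spoon in short (18 mm lengthwise, 25 across), tongs in long (20, 25). All released, at rest; canister and serving spoon within 30 mm of their starts (horizontal distance between jar_mid and jar_well below 0.019 m and angle between each of jar_mid, bowl_mid's own z axis and vertical below 0.1 rad and z of jar_mid in the frame of jar_well between 0.059 and 0.072 m and horizontal distance between bowl_mid and coaster below 0.014 m and z of bowl_mid in the frame of coaster between 0.023 and 0.033 m and x of spoon_mid in the frame of short_slot between -0.018 and 0.018 m and y of spoon_mid in the frame of short_slot between -0.025 and 0.025 m and z of spoon_mid in the frame of short_slot between 0.012 and 0.032 m and angle between the x axis of spoon_mid and the x axis of short_slot, either way round below 0.3 rad and angle between spoon_mid's own z axis and vertical below 0.4 rad and x of tongs_mid in the frame of long_slot between -0.02 and 0.02 m and y of tongs_mid in the frame of long_slot between -0.025 and 0.025 m and z of tongs_mid in the frame of long_slot between 0.008 and 0.018 m and angle between the x axis of tongs_mid and the x axis of long_slot, either way round below 0.3 rad and angle between tongs_mid's own z axis and vertical below 0.12 rad and linear speed of each of jar, bowl, spoon, tongs below 0.02 m/s and distance of each of canister_mid, serving_mid from where it was at the start of the episode below 0.03 m); the robot touches nothing.
It fails at once if the canister is knocked over or carried away (distance of canister_mid from where it was at the start of the episode above 0.03 m).
It fails at once if the serving spoon is carried or pushed away (distance of serving_mid from where it was at the start of the episode above 0.03 m).
It also fails if it takes over 138 s, if anything falls off the work surface, if the arm or the gripper's body presses on something with over 40 N, if the wrist force passes 120 N, or if a joint passes its speed limit or range.

### The arm

A 6-joint arm with a two-finger parallel gripper is mounted at the origin on the work surface. World frame = base frame: x ahead of the robot, y to its left, z up, the work surface at z = 0. Lengths are in m, angles in rad, forces in N, time in s.
With the tool pointing down it reaches from about 0.375 to 0.925 m from the base axis. Payload 5.7 kg.
Tool frame: the origin (TCP) lies between the finger pads; the fingertips stand 19 mm ahead of it and the grasp point (between the pads) is the TCP; z points along the fingers, y is the direction in which the jaws open and shut (so a half turn about z gives the same grasp; the last joint's range is limited). The gripper opens to 85 mm and grips with 20 to 120 N. Pads are 22 mm wide; open, the fingers measure 114 mm over their backs; the gripper's body (76 mm by 85 mm) begins 54 mm behind the grasp point. The pads swing forward as they close: fully open they stand 13 mm farther back than shut.
Start: joints at [1.169, 0.359, 1.51, -0, 1.272, -0.115], TCP at [0.17, 0.575, 0.25] pointing down, gripper open.
Joint ranges: [-2.97, 2.97], [-1.01, 2.36], [0.21, 2.38], [-0.96, 4.11], [0.2, 2.71], [-2.98, 2.98]. Speed limits (rad/s): [2.39, 2.39, 3.14, 3.14, 3.14, 3.14].

### API

Orientations are given as a rotation vector (axis times angle).
In Python, from workcell import manip, capture, camera_params, finder gives the robot as it stands.
- The arm moves only by the tool send_rows, never from a script. Its argument "steps" is a list of rows, each a list of 7 numbers: the shift along the tool's x, y, z scaled (see below), then the turn, a rotation vector about the tool's x, y, z scaled (see below), then the opening, from 0 (shut) to 1 (fully open). In form: [[x, y, z, wx, wy, wz, hand], ...]. A call has 1 to 5 rows; each row shifts and turns the pose as measured when the row begins, along the tool's axes as they then stand; what a row does not reach is not made up. The controller multiplies each number of a shift by 2.5 cm and each number of a turn by 0.15 rad. A row lasts 1/10 s, in which the tool goes at most 50 mm and 8.59 degrees, less where a joint would pass 70% of its speed; a pose out of reach is approached as far as the arm can. A call with a number of a shift or a turn outside -1 to 1 is refused whole. A call with a gripper value outside its range is refused whole. The fingers move at their own pace and stop on an object; "squeeze" is the grip in N (left out, the last holds). Time passes only in rows, so rows that do not move let the fingers close. It gives the time, the measured TCP pose, the force and the opening at its end, in the units of the state.
- manip.get_state(): the state, without advancing time (a new reading comes with each control period).
- capture(name): name is "scene" or "top"; returns the picture (480x640x3 uint8, red, green, blue); there is no depth.
- camera_params(name): a dict with "vertical_fov" (degrees; the focal length in pixels is half the picture's height over the tangent of half this angle, whatever the lens; pixels are square), "cx", "cy" (the principal point, pixels), "rvec" (rotation vector, rad) and "tvec" (3), from world to camera coordinates, as OpenCV has them. Camera axes: x right, y down, z forward; pixel columns grow to the right and rows downward; lengths in m; the calibration is good to about 2 mm. A picture is of the moment at which its call begins. camera_params takes no time and is no camera call.
- manip.hand_in(): hands the job in, once; it reports no verdict.
Trained networks look in the newest picture that a camera, given by its name, has taken for a name from the list of things; names that differ only in an ending like _2 or _b are one class to them, and where a whole thing is asked for, a point or a joint stands for the part that bears it (a point fixed in the world has none). Each returns a list of dicts, best first, with "score" (0 to 1); they miss things now and then, are a little off and sometimes report something else, mostly with a low value. They report only what shows in the picture. A call takes as long as a camera call. They do not tell look-alikes from the thing itself.
- finder.search_frame(camera, thing): "xy" ([column, row] in pixels, amid what is visible of it).
- finder.tip_of(camera, thing): "xy" ([column, row] in pixels: a listed point, or the origin of a listed thing).
The state is a dict: "time_s": time; "q": joint angles; "qd": joint speeds; "joint_efforts": joint torques, N m; "ee_pos": TCP position; "ee_rot": TCP orientation; "ft_force": force on the tool from outside, world axes, zero at the start; "torque": the same for the moment, N m; "width": finger opening in m.
Only numpy, scipy, OpenCV 4.12 (cv2) and the standard library are available. Lean on these libraries where they do the work, as an engineer would, in place of code of your own. Each camera call takes 0.05 s, during which the arm holds its last target.

## Working session

There is one attempt and no reset: what is moved stays moved. The work goes in short steps, Python scripts to look and compute and a tool call to move; the robot and the scene stay as the last step left them, time stands still between calls to the robot, and variables do not carry over. Pictures are saved under pics/ and viewed, and the job is handed in when it is done.

Besides the shell and the picture viewer there is one more tool, called after ">>>" as name([rows], argument=value, ...), one row to a line, values as JSON. send_rows: Moves the arm, as the interface text tells. Its arguments: {"type":"object","properties":{"steps":{"type":"array"},"squeeze":{"type":"number"}},"required":["steps"]}

```bash
ls; mkdir -p pics
python3 - <<'E'
from workcell import manip, capture, camera_params, finder
import cv2
for n in ("scene","top"):
    p=capture(n); cv2.imwrite(f"pics/{n}0.png",p[:,:,::-1]); print(n,camera_params(n))
print(manip.get_state())
E
```

```text
pics
scene {'vertical_fov': 46.50209031914096, 'cx': 331.5348735046997, 'cy': 246.99465365195252, 'rvec': array([ 2.02826847,  0.82801994, -0.42326463]), 'tvec': array([-0.4113103 , -0.0965603 ,  1.33125161])}
top {'vertical_fov': 45.52447198538943, 'cx': 317.48586289243156, 'cy': 243.27288661041848, 'rvec': array([ 2.14570639, -2.1732664 ,  0.15452355]), 'tvec': array([0.05921298, 0.492759  , 1.18265126])}
{'time_s': 0.1, 'q': array([ 1.16893242e+00,  3.59442194e-01,  1.51133625e+00,  3.50764435e-05,
        1.27252107e+00, -1.15085287e-01]), 'qd': array([-0.00031111, -0.0015074 , -0.00331974, -0.000336  ,  0.00024035,
        0.00083892]), 'joint_efforts': array([ 9.81777885e-04, -5.28652632e+01, -2.79348278e+01, -1.83541524e-04,
        5.06221113e-03, -3.70179450e-06]), 'ee_pos': array([0.16947236, 0.57495055, 0.24952756]), 'ee_rot': array([-4.48877675e-01, -3.10888436e+00,  2.57822015e-03]), 'ft_force': array([0.10886936, 0.74211782, 0.15537001]), 'torque': array([-0.00558802,  0.00938867,  0.04963427]), 'width': 0.08559414229738492}
```

View pics/scene0.png

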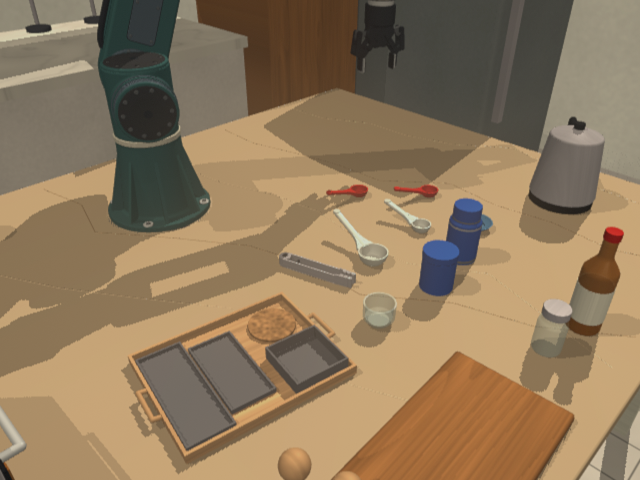

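View pics/top0.png

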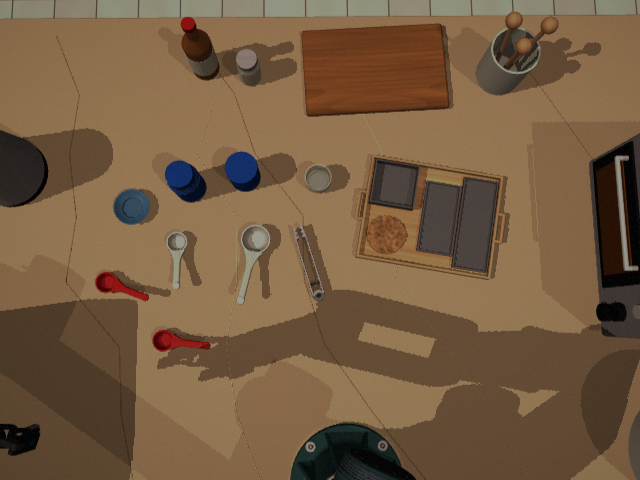

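The top view shows the stepped-lid jar at (185,180), the canister at (243,172), the soup spoon at (177,258), and the serving spoon at (254,260). The red spoons are at (120,286) and (180,340), the glass bowl at (318,178), the blue dish at (132,206), and the tongs at (310,262). The caddy has its well at (395,184), coaster at (386,234), short slot at (440,218) and long slot at (477,225).

```bash
cat > h.py <<'E'
import numpy as np, cv2
from scipy.optimize import least_squares
from workcell import manip, capture, camera_params, finder
def cam(n):
    c=camera_params(n); f=240/np.tan(np.radians(c['vertical_fov'])/2)
    return np.array([[f,0,c['cx']],[0,f,c['cy']],[0,0,1]]),np.array(c['rvec']),np.array(c['tvec'])
def proj(n,P):
    K,r,t=cam(n); return cv2.projectPoints(np.atleast_2d(np.array(P,float)),r,t,K,None)[0][:,0]
def onplane(n,uv,z):
    K,r,t=cam(n); R=cv2.Rodrigues(r)[0]; C=-R.T@t
    d=R.T@np.linalg.solve(K,[uv[0],uv[1],1]); return C+d*(z-C[2])/d[2]
def tri(us,ut):
    P=[]
    for n in("scene","top"):
        K,r,t=cam(n); P.append(K@np.c_[cv2.Rodrigues(r)[0],t])
    X=cv2.triangulatePoints(P[0],P[1],np.array(us,float).reshape(2,1),np.array(ut,float).reshape(2,1))[:,0]
    return X[:3]/X[3]
def crop(n,img,x0,y0,w,h,s,fn):
    c=img[y0:y0+h,x0:x0+w,::-1]; cv2.imwrite(fn,cv2.resize(c,None,fx=s,fy=s,interpolation=cv2.INTER_CUBIC))
E
python3 - <<'E'
from h import *
np.set_printoptions(precision=4,suppress=True)
a=capture("scene");b=capture("top")
for t in "jar_mid bowl_mid spoon_mid tongs_mid jar_well coaster short_slot long_slot canister_mid serving_mid".split():
    S=finder.tip_of("scene",t)[:3];T=finder.tip_of("top",t)[:3]
    print(t,[(np.round(x['xy'],1),round(x['score'],2)) for x in S],'|',[(np.round(x['xy'],1),round(x['score'],2)) for x in T])
    if S and T: print('   ',tri(S[0]['xy'],T[0]['xy']))
crop("s",a,120,280,250,180,3.2,"pics/s_caddy.png")
crop("t",b,345,145,170,140,4.5,"pics/t_caddy.png")
crop("s",a,270,180,220,160,3.6,"pics/s_obj.png")
crop("t",b,150,140,190,170,3.5,"pics/t_obj.png")
E
```

```text
jar_mid [(array([463.9, 231.9]), 0.98)] | [(array([187.6, 180.8]), 0.68)]
    [0.6264 0.3248 0.0643]
bowl_mid [(array([379.2, 310.2]), 0.65)] | [(array([318.9, 177.6]), 0.57)]
    [0.6378 0.0489 0.0299]
spoon_mid [(array([416.1, 188.3]), 0.76), (array([407.8, 214.3]), 0.72), (array([348.4, 195.3]), 0.72)] | [(array([179.9, 340. ]), 0.89), (array([176.9, 260.2]), 0.86), (array([124.4, 291.1]), 0.84)]
    [0.3609 0.3925 0.038 ]
tongs_mid [(array([316.5, 272.6]), 0.77)] | [(array([309.2, 263.7]), 0.81)]
    [0.4548 0.0732 0.0035]
jar_well [(array([305.4, 363.4]), 0.67)] | [(array([394. , 188.3]), 0.94)]
    [ 0.6192 -0.1153  0.0048]
coaster [(array([271.6, 330.4]), 0.56)] | [(array([385.2, 237.1]), 0.86)]
    [ 0.512  -0.0944 -0.0058]
short_slot [] | [(array([438.3, 213.9]), 0.87), (array([251.6, 263.3]), 0.27)]
long_slot [(array([180.8, 392.8]), 0.7)] | [(array([472.8, 225.3]), 0.84)]
    [ 0.532  -0.2884  0.005 ]
canister_mid [(array([437.8, 268.9]), 0.81)] | [(array([245.6, 172.5]), 0.83)]
    [0.6483 0.2062 0.0437]
serving_mid [(array([353.6, 238.2]), 0.59)] | [(array([251.9, 264. ]), 0.98)]
    [0.4509 0.1918 0.0298]
```

View pics/t_caddy.png

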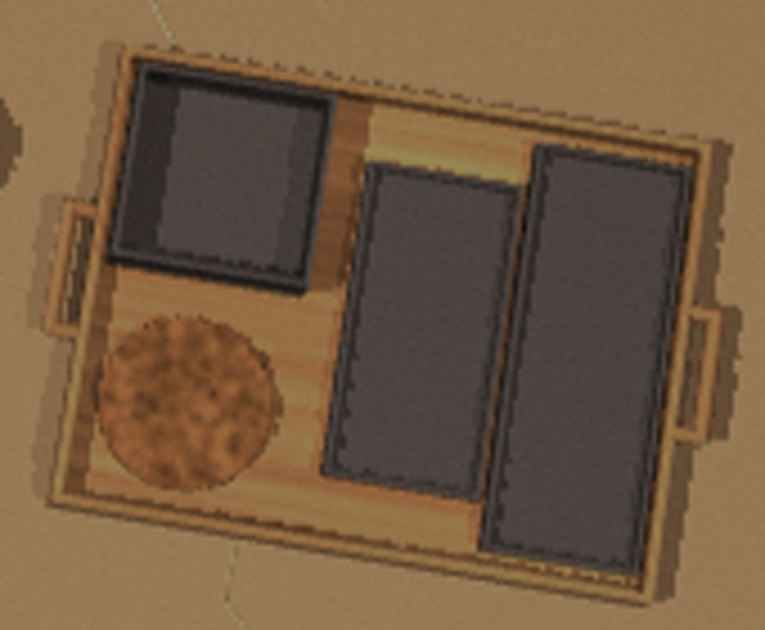

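View pics/s_caddy.png

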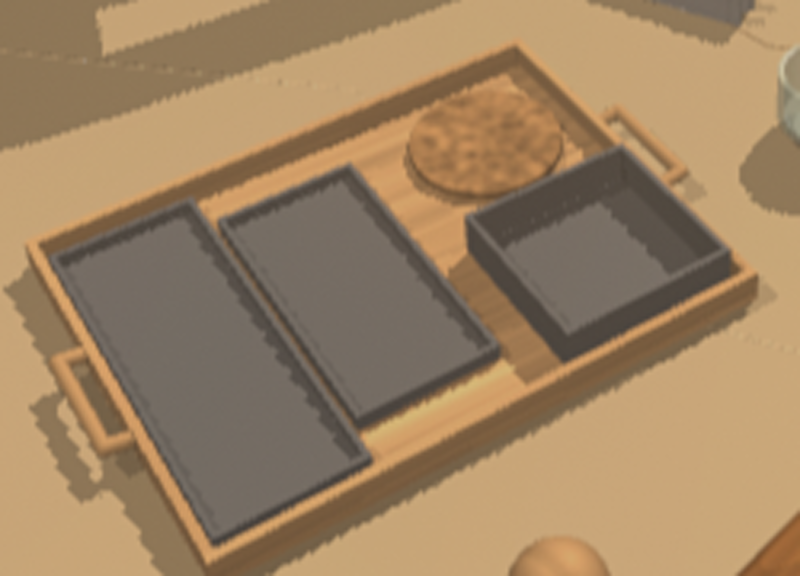

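View pics/s_obj.png

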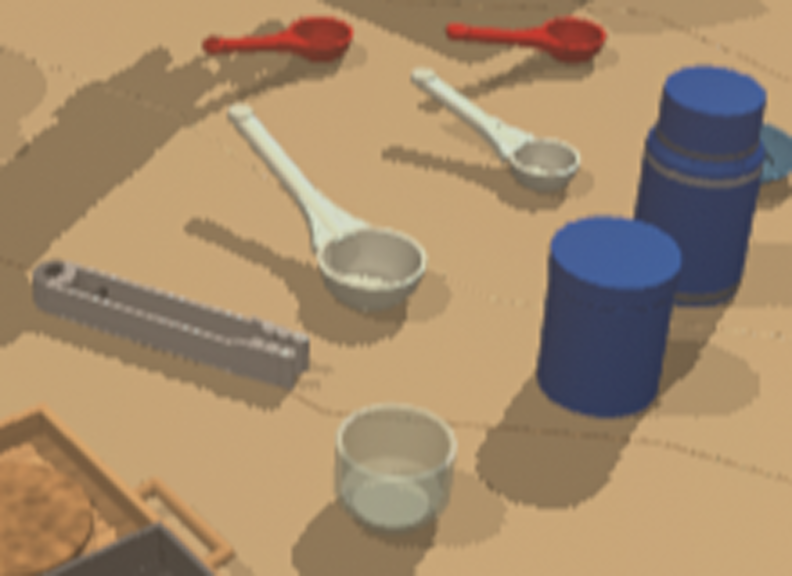

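View pics/t_obj.png

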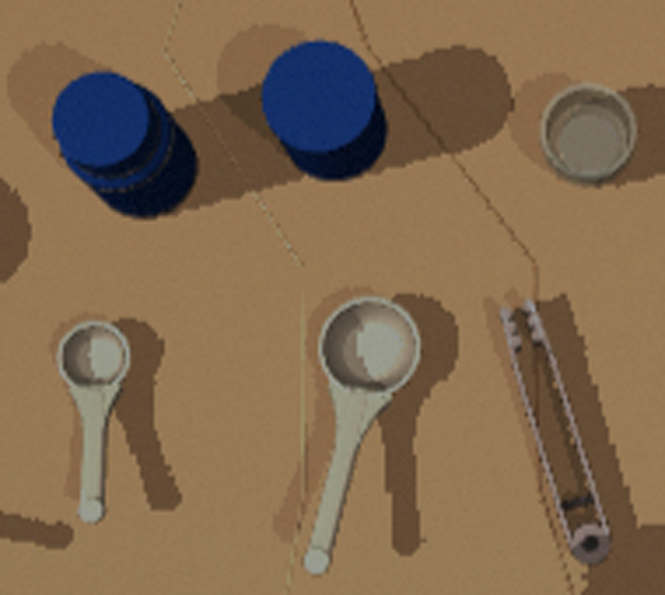

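Run:
```python
from h import *
np.set_printoptions(precision=4,suppress=True)
T=lambda u,v:(345+u/4.5-.4,145+v/4.5-.4); S=lambda u,v:(120+u/3.2-.35,280+v/3.2-.35)
TO=lambda u,v:(150+u/3.5-.35,140+v/3.5-.35); SO=lambda u,v:(270+u/3.6-.35,180+v/3.6-.35)
pts={ # scene, top
'tray_near_left(+y,-x)':(S(517,42),T(52,502)),
'tray_far_left':(S(757,273),T(125,48)),
'tray_far_right':(S(208,562),T(714,143)),
'tray_near_right':(S(30,245),T(652,602)),
'well fl':(S(733,251),T(133,63)),
'well fr':(S(568,334),T(335,97)),
'well nr':(S(467,215),T(305,292)),
'well nl':(S(625,148),T(108,262)),
'long fr':(S(215,543),T(695,165)),
'long fl':(S(371,461),T(537,145)),
'long nl':(S(193,200),T(480,550)),
'long nr':(S(52,258),T(640,573)),
'short fl':(S(499,350),T(368,163)),
'short fr':(S(360,422),T(523,185)),
'short nr':(S(220,220),T(480,500)),
'short nl':(S(350,166),T(322,475)),
'coaster c':(S(485,140),T(190,403)),
'jar lid c':(SO(714,92),TO(101,119)),
'can lid c':(SO(615,254),TO(320,97)),
'bowl rim c':(SO(396,447),TO(588,133)),
'soup bowl rim c':(SO(544,158),TO(93,356)),
'soup handle end':(SO(424,76),TO(91,511)),
'serv bowl':(SO(372,262),TO(370,345)),
'serv end':(SO(239,114),TO(316,561)),
'tongs hinge':(SO(54,272),TO(590,543)),
'tongs tip mid':(SO(290,337),TO(520,308)),
}
R={}
for k,(s,t) in pts.items():
    X=tri(s,t); R[k]=X
    e=np.r_[proj("scene",X)[0]-s,proj("top",X)[0]-t]
    print(k,X,'res',np.round(np.abs(e).max(),2))
for g in ('tray','well','long','short'):
    v=np.array([R[k] for k in R if k.startswith(g)]); print(g,v.mean(0),np.linalg.norm(np.roll(v,-1,0)-v,axis=1))
a=lambda p,q:np.arctan2(*(R[q]-R[p])[1::-1])
print('ang long',a('long nl','long fl'),a('long nr','long fr'),a('short nl','short fl'),a('short nr','short fr'),a('tray_near_right','tray_far_right'),'soup',a('soup handle end','soup bowl rim c'),'tongs',a('tongs hinge','tongs tip mid'))
print(np.linalg.norm(R['tongs hinge']-R['tongs tip mid']))
```

```text
tray_near_left(+y,-x) [ 0.4674 -0.0289  0.0169] res 0.69
tray_far_left [ 0.6897 -0.0691  0.0185] res 1.09
tray_far_right [ 0.6385 -0.3536  0.0208] res 1.46
tray_near_right [ 0.4166 -0.3116  0.018 ] res 1.85
well fl [ 0.6783 -0.0727  0.0284] res 0.18
well fr [ 0.6605 -0.1688  0.0302] res 0.81
well nr [ 0.5657 -0.1506  0.0294] res 1.17
well nl [ 0.5828 -0.0567  0.0254] res 1.58
long fr [ 0.6291 -0.345   0.0161] res 1.74
long fl [ 0.6403 -0.2703  0.0122] res 0.9
long nl [ 0.4424 -0.233   0.0128] res 1.12
long nr [ 0.4306 -0.3075  0.0158] res 1.67
short fl [ 0.6321 -0.1874  0.0119] res 0.71
short fr [ 0.6203 -0.2616  0.0139] res 1.3
short nr [ 0.4665 -0.233   0.0151] res 1.48
short nl [ 0.4793 -0.1591  0.0124] res 0.82
coaster c [ 0.5152 -0.0961  0.0136] res 1.19
jar lid c [0.6249 0.3289 0.1246] res 0.52
can lid c [0.6474 0.21   0.0847] res 0.75
bowl rim c [0.6351 0.0519 0.0409] res 0.98
soup bowl rim c [0.5037 0.3559 0.0182] res 0.4
soup handle end [0.4084 0.351  0.0403] res 0.88
serv bowl [0.5077 0.1861 0.0237] res 0.48
serv end [0.3757 0.2147 0.0544] res 0.41
tongs hinge [0.3856 0.0536 0.0215] res 0.62
tongs tip mid [0.5285 0.0942 0.0297] res 0.47
tray [ 0.553  -0.1908  0.0186] [0.2259 0.289  0.2258 0.2872]
well [ 0.6218 -0.1122  0.0284] [0.0978 0.0966 0.0955 0.0969]
long [ 0.5356 -0.2889  0.0142] [0.0757 0.2013 0.0755 0.202 ]
short [ 0.5496 -0.2103  0.0133] [0.0751 0.1564 0.0751 0.1555]
ang long -0.1864882905152916 -0.18687191719666263 -0.18351459352185565 -0.183578877320007 -0.18711249653945472 soup 0.05184673057607624 tongs 0.2764216052823471
0.14874010600797213
```

```bash
cat > plan.py <<'E'
import sys
from h import *
from scipy.spatial.transform import Rotation as Ro
# usage: plan.py x y z jawyaw hand   -> suggested rows in tool units
def plan(x,y,z,jaw,hand,vmax=0.96):
    s=manip.get_state(); p=np.array(s['ee_pos']); R=Ro.from_rotvec(s['ee_rot'])
    yj=np.array([np.cos(jaw),np.sin(jaw),0]); 
    best=None
    for sg in(1,-1):
        yy=sg*yj; zz=np.array([0,0,-1.]); xx=np.cross(yy,zz)
        T=Ro.from_matrix(np.c_[xx,yy,zz]); w=(R.inv()*T).as_rotvec()
        if best is None or np.linalg.norm(w)<np.linalg.norm(best): best=w
    w=best; d=np.array([x,y,z])-p
    n=1
    while True:
        rows=[]
        for i in range(n):
            Ri=R*Ro.from_rotvec(w*i/n)
            rows.append(np.r_[Ri.inv().apply(d/n)/0.025,w/n/0.15])
        rows=np.array(rows)
        if np.abs(rows).max()<vmax and np.linalg.norm(d)/n<.045 and np.linalg.norm(w)/n<.148: break
        n+=1
    print('now',p.round(4),'jaw',round(float(np.arctan2(*R.apply([0,1,0])[1::-1])),3),'t',s['time_s'],'w',round(float(s['width']),4),'F',np.round(s['ft_force'],1),'q',np.round(s['q'],2))
    print('n',n,'d',d.round(4),'turn',w.round(3))
    for r in rows: print([float(v)+0. for v in np.round(r,2)]+[hand])
if __name__=='__main__': plan(*map(float,sys.argv[1:6]))
E
python3 plan.py .465 .354 .12 1.622 0.6
```

```text
now [0.1697 0.5755 0.2503] jaw 1.284 t 1.2 w 0.0852 F [ 0.3  0.2 -0.2] q [ 1.17  0.36  1.51  0.    1.27 -0.12]
n 15 d [ 0.2953 -0.2215 -0.1303] turn [-0.    -0.    -0.338]
[-0.92, -0.34, 0.35, 0.0, 0.0, -0.15, 0.6]
[-0.91, -0.36, 0.35, 0.0, 0.0, -0.15, 0.6]
[-0.91, -0.38, 0.35, 0.0, 0.0, -0.15, 0.6]
[-0.9, -0.41, 0.35, 0.0, 0.0, -0.15, 0.6]
[-0.89, -0.43, 0.35, 0.0, 0.0, -0.15, 0.6]
[-0.88, -0.45, 0.35, 0.0, 0.0, -0.15, 0.6]
[-0.87, -0.46, 0.35, 0.0, 0.0, -0.15, 0.6]
[-0.86, -0.48, 0.35, 0.0, 0.0, -0.15, 0.6]
[-0.85, -0.5, 0.35, 0.0, 0.0, -0.15, 0.6]
[-0.83, -0.52, 0.35, 0.0, 0.0, -0.15, 0.6]
[-0.82, -0.54, 0.35, 0.0, 0.0, -0.15, 0.6]
[-0.81, -0.56, 0.35, 0.0, 0.0, -0.15, 0.6]
[-0.8, -0.58, 0.35, 0.0, 0.0, -0.15, 0.6]
[-0.78, -0.6, 0.35, 0.0, 0.0, -0.15, 0.6]
[-0.77, -0.61, 0.35, 0.0, 0.0, -0.15, 0.6]
```

>>> send_rows([
  [-0.9,-0.35,0.35,0,0,-0.15,0.6],
  [-0.9,-0.35,0.35,0,0,-0.15,0.6],
  [-0.9,-0.4,0.35,0,0,-0.15,0.6],
  [-0.9,-0.4,0.35,0,0,-0.15,0.6],
  [-0.9,-0.45,0.35,0,0,-0.15,0.6],
], squeeze=30)

```text
time_s: 1.7
ee_pos: [0.2686, 0.5029, 0.2069]
ee_rot: [0.258, 3.13, 0.009]
ft_force: [0.6, -0.6, -0.8]
width: 0.0513
```

>>> send_rows([
  [-0.9,-0.45,0.35,0,0,-0.15,0.6],
  [-0.85,-0.45,0.35,0,0,-0.15,0.6],
  [-0.85,-0.5,0.35,0,0,-0.15,0.6],
  [-0.85,-0.5,0.35,0,0,-0.15,0.6],
  [-0.85,-0.5,0.35,0,0,-0.15,0.6],
])

```text
time_s: 2.2
ee_pos: [0.3726, 0.4279, 0.1617]
ee_rot: [0.074, 3.138, 0.011]
ft_force: [0.9, -0.1, 0.1]
width: 0.051
```

```bash
python3 plan.py .465 .354 .07 1.622 0.6
```

```text
now [0.3726 0.4279 0.1617] jaw 1.524 t 2.2 w 0.051 F [ 0.9 -0.1  0.1] q [ 0.73  0.4   1.69  0.    1.04 -0.8 ]
n 4 d [ 0.0924 -0.0739 -0.0917] turn [ 0.007  0.003 -0.098]
[-0.96, -0.7, 0.91, 0.01, 0.0, -0.16, 0.6]
[-0.94, -0.72, 0.92, 0.01, 0.0, -0.16, 0.6]
[-0.92, -0.74, 0.92, 0.01, 0.0, -0.16, 0.6]
[-0.9, -0.76, 0.92, 0.01, 0.0, -0.16, 0.6]
```

>>> send_rows([
  [-0.95,-0.7,0.6,0,0,-0.16,0.6],
  [-0.95,-0.7,0.6,0,0,-0.16,0.6],
  [-0.95,-0.75,0.6,0,0,-0.16,0.6],
  [-0.9,-0.75,0.6,0,0,-0.16,0.6],
  [0,0,0.6,0,0,0,0.6],
])

```text
time_s: 2.7
ee_pos: [0.4743, 0.352, 0.0856]
ee_rot: [-0.082, 3.131, 0.015]
ft_force: [-0.0, 0.3, 0.0]
width: 0.0512
```

```bash
python3 plan.py .465 .354 .026 1.622 0.5;python3 - <<'E'
from h import *
a=capture("scene");b=capture("top")
crop("s",a,330,120,160,140,4,"pics/s1.png")
crop("t",b,120,180,160,160,3.5,"pics/t1.png")
E
```

```text
now [0.4743 0.352  0.0856] jaw 1.623 t 2.7 w 0.0512 F [-0.   0.3  0. ] q [ 0.52  0.53  1.7   0.01  0.9  -1.11]
n 3 d [-0.0093  0.002  -0.0596] turn [0.01  0.009 0.001]
[0.13, 0.03, 0.79, 0.02, 0.02, 0.0, 0.5]
[0.13, 0.03, 0.79, 0.02, 0.02, 0.0, 0.5]
[0.13, 0.03, 0.79, 0.02, 0.02, 0.0, 0.5]
```

View pics/s1.png

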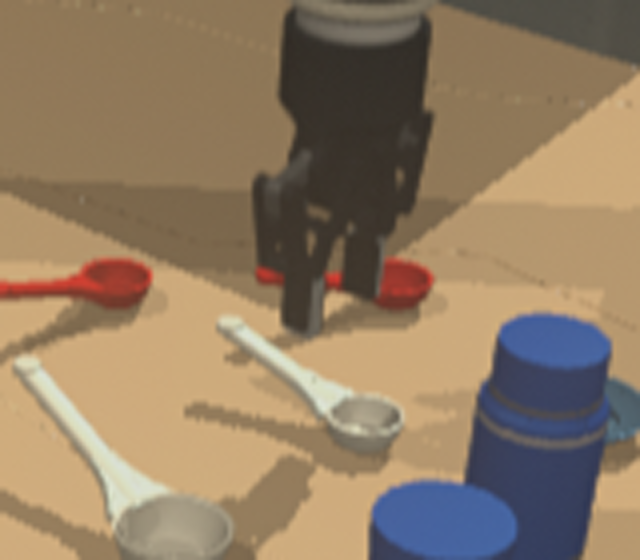

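View pics/t1.png

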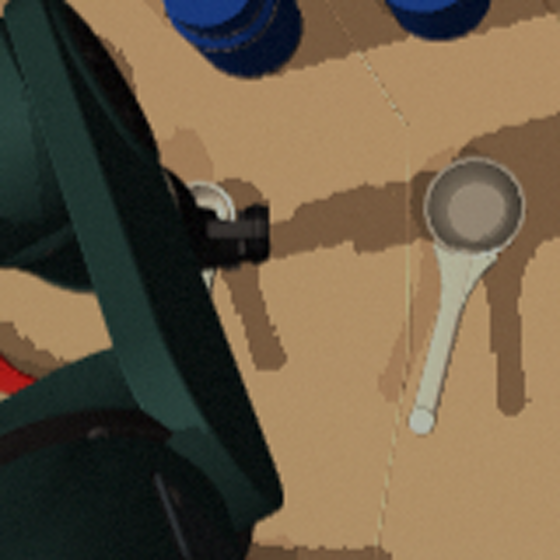

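The close crop confirms the short white spoon: its scene-crop bowl is at (365,420) and the gripper is above its handle. The red spoons lie behind it.

Run:
```python
from h import *
s=manip.get_state(); p=np.array(s['ee_pos']); print(p)
u=(proj("scene",[p,p-[0,0,.019],p-[0,0,.0]+[0,.0256,-.013],p+[0,-.0256,-.013],[.465,.354,.021],[.5037,.3559,.018]])-[330,120])*4
print(u.round())
```

```text
[0.47029125 0.3521647  0.08403658]
[[320. 292.]
 [317. 322.]
 [346. 297.]
 [290. 329.]
 [305. 386.]
 [361. 415.]]
```

>>> send_rows([
  [0.1,0.03,0.8,0.02,0.02,0,0.5],
  [0.1,0.03,0.8,0.02,0.02,0,0.5],
  [0,0,0.5,0.01,0.01,0,0.5],
  [0,0,0,0,0,0,0.5],
])

```text
time_s: 3.2
ee_pos: [0.4653, 0.3559, 0.0327]
ee_rot: [0.084, -3.138, -0.003]
ft_force: [-0.3, -1.0, -0.1]
width: 0.0426
```

```bash
python3 plan.py .465 .354 .026 1.622 0.5;python3 - <<'E'
from h import *
a=capture("scene")
crop("s",a,370,150,100,100,6,"pics/s2.png")
E
```

```text
now [0.4653 0.3559 0.0327] jaw 1.624 t 3.2 w 0.0426 F [-0.3 -1.  -0.1] q [ 0.53  0.61  1.73  0.    0.8  -1.09]
n 1 d [-0.0003 -0.0019 -0.0067] turn [ 0.002 -0.002  0.002]
[0.02, -0.08, 0.27, 0.01, -0.01, 0.01, 0.5]
```

View pics/s2.png

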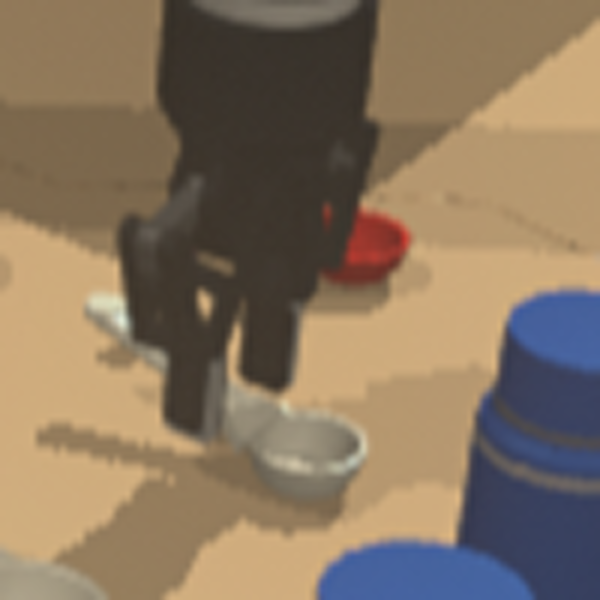

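The fingers straddle the handle. I'll move down 6 mm and close.

>>> send_rows([
  [0,-0.05,0.25,0,0,0,0.5],
  [0,0,0,0,0,0,0.0],
  [0,0,0,0,0,0,0.0],
  [0,0,0,0,0,0,0.0],
  [0,0,0,0,0,0,0.0],
], squeeze=35)

```text
time_s: 3.75
ee_pos: [0.4675, 0.3564, 0.03]
ee_rot: [-0.085, 3.137, 0.008]
ft_force: [0.7, 0.8, -0.2]
width: 0.0124
```

>>> send_rows([
  [0,0,0,0,0,0,0.0],
  [0,0,0,0,0,0,0.0],
])

```text
time_s: 3.95
ee_pos: [0.4677, 0.3564, 0.0303]
ee_rot: [-0.085, 3.137, 0.008]
ft_force: [-0.1, -0.3, -0.8]
width: 0.0127
```

>>> send_rows([
  [0,0,-0.4,0,0,0,0.0],
  [0,0,-0.8,0,0,0,0.0],
  [0,0,-0.9,0,0,0,0.0],
  [0,0,-0.9,0,0,0,0.0],
  [0,0,-0.9,0,0,0,0.0],
])

```text
time_s: 4.45
ee_pos: [0.4648, 0.3542, 0.1298]
ee_rot: [0.084, -3.137, -0.002]
ft_force: [0.4, 0.5, -0.4]
width: 0.0127
```

```bash
python3 plan.py .55 -.21 .16 1.385 0;python3 - <<'E'
from h import *
a=capture("scene")
crop("s",a,340,100,130,130,5,"pics/s3.png")
E
```

```text
now [0.4648 0.3542 0.1298] jaw 1.624 t 4.45 w 0.0127 F [ 0.4  0.5 -0.4] q [ 0.53  0.47  1.67  0.    1.   -1.09]
n 24 d [ 0.0852 -0.5642  0.0302] turn [ 0.001 -0.003  0.239]
[-0.09, -0.95, -0.05, 0.0, 0.0, 0.07, 0.0]
[-0.1, -0.95, -0.05, 0.0, 0.0, 0.07, 0.0]
[-0.11, -0.94, -0.05, 0.0, 0.0, 0.07, 0.0]
[-0.12, -0.94, -0.05, 0.0, 0.0, 0.07, 0.0]
[-0.13, -0.94, -0.05, 0.0, 0.0, 0.07, 0.0]
[-0.14, -0.94, -0.05, 0.0, 0.0, 0.07, 0.0]
[-0.15, -0.94, -0.05, 0.0, 0.0, 0.07, 0.0]
[-0.16, -0.94, -0.05, 0.0, 0.0, 0.07, 0.0]
[-0.17, -0.94, -0.05, 0.0, 0.0, 0.07, 0.0]
[-0.18, -0.93, -0.05, 0.0, 0.0, 0.07, 0.0]
[-0.19, -0.93, -0.05, 0.0, 0.0, 0.07, 0.0]
[-0.19, -0.93, -0.05, 0.0, 0.0, 0.07, 0.0]
[-0.2, -0.93, -0.05, 0.0, 0.0, 0.07, 0.0]
[-0.21, -0.93, -0.05, 0.0, 0.0, 0.07, 0.0]
[-0.22, -0.92, -0.05, 0.0, 0.0, 0.07, 0.0]
[-0.23, -0.92, -0.05, 0.0, 0.0, 0.07, 0.0]
[-0.24, -0.92, -0.05, 0.0, 0.0, 0.07, 0.0]
[-0.25, -0.92, -0.05, 0.0, 0.0, 0.07, 0.0]
[-0.26, -0.92, -0.05, 0.0, 0.0, 0.07, 0.0]
[-0.27, -0.91, -0.05, 0.0, 0.0, 0.07, 0.0]
[-0.28, -0.91, -0.05, 0.0, 0.0, 0.07, 0.0]
[-0.29, -0.91, -0.05, 0.0, 0.0, 0.07, 0.0]
[-0.3, -0.9, -0.05, 0.0, 0.0, 0.07, 0.0]
[-0.3, -0.9, -0.05, 0.0, 0.0, 0.07, 0.0]
```

View pics/s3.png

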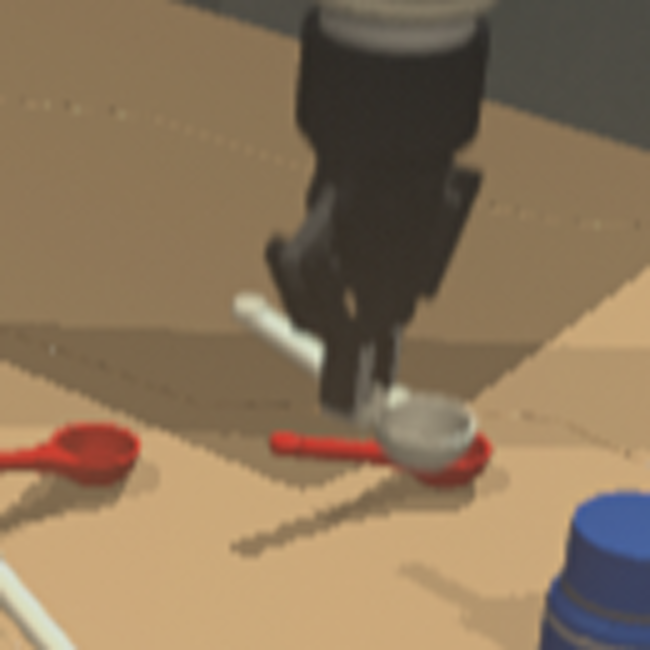

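The spoon is held level, bowl up. Moving over to the slot.

>>> send_rows([
  [-0.1,-0.95,-0.1,0,0,0.07,0],
  [-0.1,-0.95,-0.1,0,0,0.07,0],
  [-0.1,-0.95,-0.1,0,0,0.07,0],
  [-0.1,-0.95,-0.1,0,0,0.07,0],
  [-0.1,-0.95,-0.1,0,0,0.07,0],
])

```text
time_s: 5.0
ee_pos: [0.4851, 0.2374, 0.1509]
ee_rot: [-0.007, 3.132, 0.014]
ft_force: [1.2, -0.8, -0.3]
width: 0.0126
```

>>> send_rows([
  [-0.15,-0.95,-0.1,0,0,0.07,0],
  [-0.15,-0.95,-0.1,0,0,0.07,0],
  [-0.15,-0.95,-0.1,0,0,0.07,0],
  [-0.2,-0.95,-0.1,0,0,0.07,0],
  [-0.2,-0.95,-0.1,0,0,0.07,0],
])

```text
time_s: 5.5
ee_pos: [0.504, 0.1133, 0.1653]
ee_rot: [0.078, 3.129, 0.015]
ft_force: [-0.4, -0.5, -0.3]
width: 0.0131
```

>>> send_rows([
  [-0.2,-0.95,0,0,0,0.07,0],
  [-0.2,-0.95,0,0,0,0.07,0],
  [-0.2,-0.95,0,0,0,0.07,0],
  [-0.2,-0.95,0,0,0,0.07,0],
  [-0.2,-0.95,0,0,0,0.07,0],
])

```text
time_s: 6.0
ee_pos: [0.5209, -0.0121, 0.1671]
ee_rot: [0.163, 3.123, 0.016]
ft_force: [-0.2, -1.3, 0.3]
width: 0.0127
```

>>> send_rows([
  [-0.25,-0.9,0,0,0,0.07,0],
  [-0.25,-0.9,0,0,0,0.07,0],
  [-0.25,-0.9,0,0,0,0.07,0],
  [-0.25,-0.9,0,0,0,0.07,0],
  [-0.25,-0.9,0,0,0,0.07,0],
])

```text
time_s: 6.5
ee_pos: [0.5374, -0.1328, 0.1685]
ee_rot: [0.249, 3.115, 0.016]
ft_force: [1.1, 0.4, -0.9]
width: 0.0129
```

```bash
python3 plan.py .55 -.21 .10 1.385 0
```

```text
now [ 0.5374 -0.1328  0.1685] jaw 1.411 t 6.5 w 0.0129 F [ 1.1  0.4 -0.9] q [-0.38  0.38  1.72  0.02  1.04 -1.8 ]
n 4 d [ 0.0126 -0.0772 -0.0685] turn [0.012 0.015 0.026]
[-0.24, -0.75, 0.68, 0.02, 0.03, 0.04, 0.0]
[-0.24, -0.75, 0.68, 0.02, 0.03, 0.04, 0.0]
[-0.25, -0.74, 0.68, 0.02, 0.03, 0.04, 0.0]
[-0.26, -0.74, 0.68, 0.02, 0.03, 0.04, 0.0]
```

>>> send_rows([
  [-0.25,-0.75,0.6,0.02,0.03,0.04,0],
  [-0.25,-0.75,0.6,0.02,0.03,0.04,0],
  [-0.25,-0.75,0.6,0.02,0.03,0.04,0],
  [-0.25,-0.75,0.6,0.02,0.03,0.04,0],
  [0,0,0.2,0,0,0,0],
])

```text
time_s: 7.0
ee_pos: [0.5522, -0.2183, 0.1026]
ee_rot: [0.294, 3.126, -0.005]
ft_force: [1.2, 0.2, -0.4]
width: 0.0129
```

```bash
python3 - <<'E'
from h import *
a=capture("scene");b=capture("top")
crop("s",a,120,250,250,200,3.2,"pics/s4.png")
E
python3 plan.py .5515 -.21 .042 1.385 0
```

```text
now [ 0.5512 -0.2159  0.103 ] jaw 1.384 t 7.1 w 0.0128 F [ 0.2  0.6 -0.7] q [-0.49  0.51  1.68 -0.    0.95 -1.87]
n 3 d [ 0.0003  0.0059 -0.061 ] turn [-0.001  0.    -0.001]
[0.01, 0.08, 0.81, 0.0, 0.0, 0.0, 0.0]
[0.01, 0.08, 0.81, 0.0, 0.0, 0.0, 0.0]
[0.01, 0.08, 0.81, 0.0, 0.0, 0.0, 0.0]
```

View pics/s4.png

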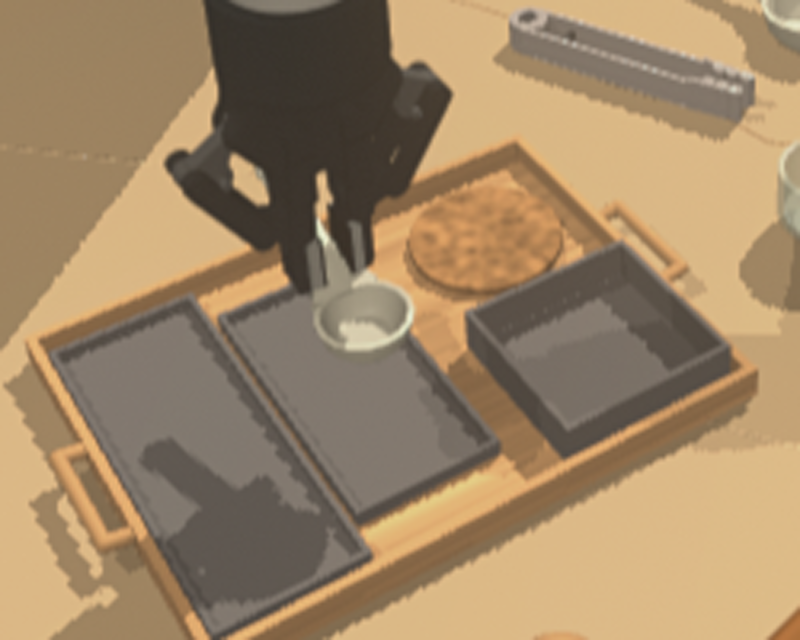

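>>> send_rows([
  [0,0.08,0.8,0,0,0,0],
  [0,0.08,0.8,0,0,0,0],
  [0,0.08,0.6,0,0,0,0],
  [0,0,0.1,0,0,0,0],
  [0,0,0,0,0,0,0],
])

```text
time_s: 7.6
ee_pos: [0.5531, -0.2062, 0.047]
ee_rot: [0.288, 3.126, -0.001]
ft_force: [-0.9, -1.2, -0.2]
width: 0.0129
```

```bash
python3 plan.py .5515 -.21 .039 1.385 0
```

```text
now [ 0.5531 -0.2062  0.047 ] jaw 1.387 t 7.6 w 0.0129 F [-0.9 -1.2 -0.2] q [-0.47  0.59  1.72  0.    0.83 -1.86]
n 1 d [-0.0016 -0.0038 -0.008 ] turn [-0.001  0.002  0.002]
[0.03, -0.16, 0.32, 0.0, 0.02, 0.01, 0.0]
```

>>> send_rows([
  [0,-0.15,0.2,0,0,0,0],
  [0,0,0.1,0,0,0,0],
  [0,0,0,0,0,0,0],
])

```text
time_s: 7.9
ee_pos: [0.5536, -0.2101, 0.0414]
ee_rot: [0.286, 3.123, -0.003]
ft_force: [-0.2, 0.7, -0.5]
width: 0.0131
```

>>> send_rows([
  [0,0,0.1,0,0,0,0],
  [0,0,0.05,0,0,0,0],
  [0,0,0,0,0,0,0],
])

```text
time_s: 8.2
ee_pos: [0.5543, -0.2108, 0.0383]
ee_rot: [0.286, 3.121, -0.004]
ft_force: [-0.9, -0.7, -0.3]
width: 0.0128
```

>>> send_rows([
  [0,0,0,0,0,0,0.25],
  [0,0,0,0,0,0,0.4],
  [0,0,0,0,0,0,0.4],
  [0,0,-0.5,0,0,0,0.4],
  [0,0,-0.9,0,0,0,0.4],
])

```text
time_s: 8.7
ee_pos: [0.5521, -0.2097, 0.0723]
ee_rot: [0.287, 3.126, -0.001]
ft_force: [0.2, 0.3, -0.4]
width: 0.0344
```

>>> send_rows([
  [0,0,-0.9,0,0,0,0.4],
  [0,0,-0.9,0,0,0,0.6],
  [0,0,-0.9,0,0,0,0.6],
  [0,0,-0.9,0,0,0,0.6],
])

```text
time_s: 9.1
ee_pos: [0.5514, -0.2093, 0.1688]
ee_rot: [0.287, 3.126, -0.001]
ft_force: [-0.0, -1.0, 0.1]
width: 0.0512
```

```bash
python3 - <<'E'
from h import *
a=capture("scene");b=capture("top")
crop("s",a,120,250,250,200,3.2,"pics/s5.png")
E
python3 plan.py .456 .0735 .12 1.847 0.6
```

```text
now [ 0.5538 -0.2105  0.1713] jaw 1.388 t 9.2 w 0.051 F [ 1.7 -0.9 -0.5] q [-0.48  0.42  1.62  0.    1.09 -1.87]
n 13 d [-0.0978  0.284  -0.0513] turn [-0.004  0.008 -0.459]
[0.46, 0.8, 0.15, 0.0, 0.0, -0.24, 0.6]
[0.43, 0.82, 0.15, 0.0, 0.0, -0.24, 0.6]
[0.4, 0.83, 0.15, 0.0, 0.0, -0.24, 0.6]
[0.37, 0.85, 0.15, 0.0, 0.0, -0.24, 0.6]
[0.34, 0.86, 0.15, 0.0, 0.0, -0.24, 0.6]
[0.31, 0.87, 0.15, 0.0, 0.0, -0.24, 0.6]
[0.28, 0.88, 0.15, 0.0, 0.0, -0.24, 0.6]
[0.24, 0.89, 0.16, 0.0, 0.0, -0.24, 0.6]
[0.21, 0.9, 0.16, 0.0, 0.0, -0.24, 0.6]
[0.18, 0.91, 0.16, 0.0, 0.0, -0.24, 0.6]
[0.15, 0.91, 0.16, 0.0, 0.0, -0.24, 0.6]
[0.12, 0.92, 0.16, 0.0, 0.0, -0.24, 0.6]
[0.08, 0.92, 0.16, 0.0, 0.0, -0.24, 0.6]
```

View pics/s5.png

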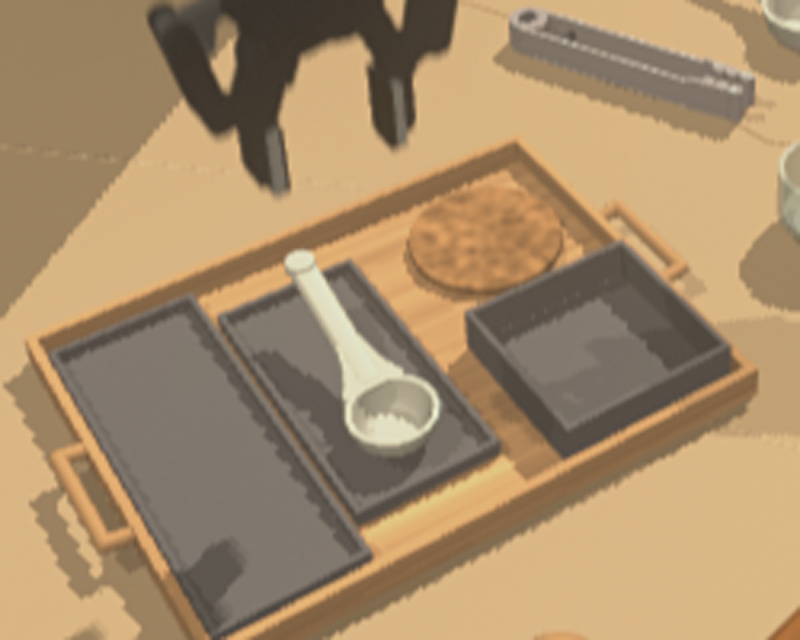

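The spoon lies in the short slot, bowl up. The tongs are next.

>>> send_rows([
  [0.45,0.8,0.1,0,0,-0.25,0.6],
  [0.45,0.8,0.1,0,0,-0.25,0.6],
  [0.4,0.85,0.1,0,0,-0.25,0.6],
  [0.35,0.85,0.1,0,0,-0.25,0.6],
  [0.35,0.85,0.1,0,0,-0.25,0.6],
])

```text
time_s: 9.7
ee_pos: [0.5155, -0.1019, 0.1595]
ee_rot: [-0.011, 3.128, -0.011]
ft_force: [-0.6, 0.1, 0.1]
width: 0.0512
```

>>> send_rows([
  [0.3,0.85,0.1,0,0,-0.25,0.6],
  [0.3,0.9,0.1,0,0,-0.25,0.6],
  [0.25,0.9,0.1,0,0,-0.25,0.6],
  [0.2,0.9,0.1,0,0,-0.25,0.6],
  [0.2,0.9,0.1,0,0,-0.25,0.6],
])

```text
time_s: 10.2
ee_pos: [0.4709, 0.011, 0.1447]
ee_rot: [-0.316, 3.115, -0.012]
ft_force: [0.7, 0.2, -0.0]
width: 0.0515
```

```bash
python3 plan.py .456 .0735 .08 1.847 0.6
```

```text
now [0.4709 0.011  0.1447] jaw 1.773 t 10.2 w 0.0515 F [ 0.7  0.2 -0. ] q [-0.12  0.31  1.91 -0.01  0.91 -1.89]
n 3 d [-0.0149  0.0625 -0.0647] turn [-0.009  0.01  -0.074]
[0.04, 0.86, 0.85, -0.02, 0.02, -0.16, 0.6]
[0.01, 0.86, 0.86, -0.02, 0.02, -0.16, 0.6]
[-0.01, 0.86, 0.86, -0.02, 0.02, -0.16, 0.6]
```

>>> send_rows([
  [0.05,0.85,0.85,-0.02,0.02,-0.15,0.6],
  [0,0.85,0.85,-0.02,0.02,-0.15,0.6],
  [0,0.75,0.8,-0.02,0.02,-0.15,0.6],
  [0,0,0,0,0,0,0.6],
])

```text
time_s: 10.6
ee_pos: [0.4535, 0.0744, 0.0804]
ee_rot: [-0.431, 3.112, 0.0]
ft_force: [-0.7, -0.1, -0.1]
width: 0.0514
```

```bash
python3 plan.py .456 .0735 .024 1.847 0.6
python3 - <<'E'
from h import *
a=capture("scene");b=capture("top")
crop("s",a,260,190,130,110,5,"pics/s6.png")
crop("s",b,270,200,80,120,5,"pics/t6.png")
E
```

```text
now [0.4535 0.0744 0.0804] jaw 1.846 t 10.6 w 0.0514 F [-0.7 -0.1 -0.1] q [ 0.01  0.41  1.99  0.    0.75 -1.83]
n 3 d [ 0.0025 -0.0009 -0.0564] turn [ 0.     0.    -0.001]
[-0.03, -0.02, 0.75, 0.0, 0.0, 0.0, 0.6]
[-0.03, -0.02, 0.75, 0.0, 0.0, 0.0, 0.6]
[-0.03, -0.02, 0.75, 0.0, 0.0, 0.0, 0.6]
```

View pics/s6.png

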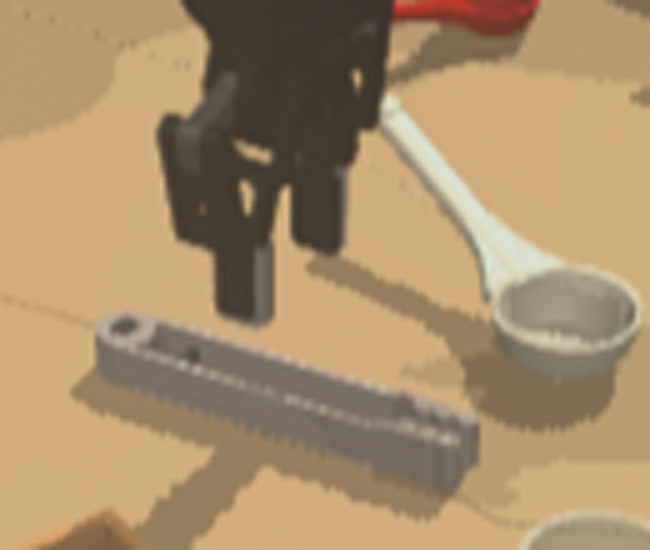

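View pics/t6.png

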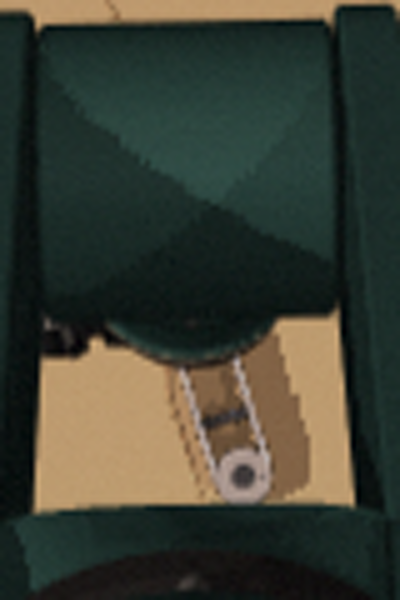

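>>> send_rows([
  [0,0,0.75,0,0,0,0.6],
  [0,0,0.75,0,0,0,0.6],
  [0,0,0.6,0,0,0,0.6],
  [0,0,0,0,0,0,0.6],
])

```text
time_s: 11.1
ee_pos: [0.4626, 0.0699, 0.0327]
ee_rot: [-0.422, 3.098, -0.005]
ft_force: [-0.0, 0.2, 0.4]
width: 0.0513
```

```bash
python3 plan.py .456 .0735 .024 1.847 0.6
python3 - <<'E'
from h import *
a=capture("scene")
crop("s",a,260,190,130,110,5,"pics/s7.png")
E
```

```text
now [0.4626 0.0699 0.0327] jaw 1.841 t 11.1 w 0.0513 F [-0.   0.2  0.4] q [ 0.    0.5   2.01 -0.    0.61 -1.84]
n 1 d [-0.0066  0.0036 -0.0087] turn [-0.005  0.015 -0.006]
[0.22, 0.21, 0.35, -0.04, 0.1, -0.04, 0.6]
```

View pics/s7.png

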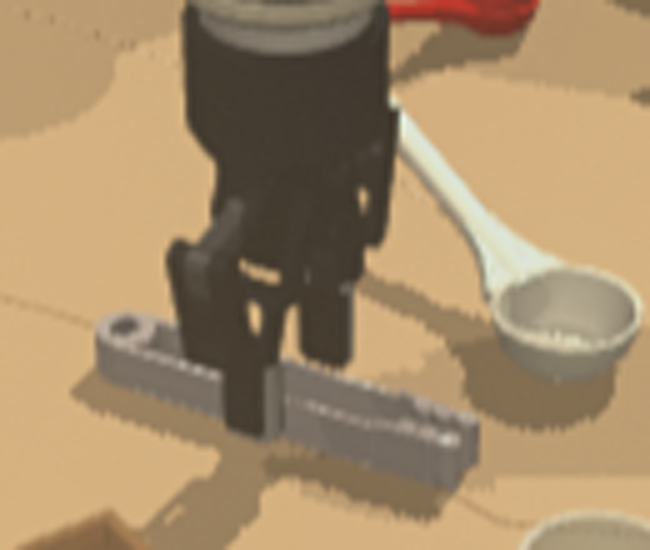

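>>> send_rows([
  [0.2,0.15,0.3,-0.04,0.1,0,0.6],
  [0,0,0,0,0,0,0.6],
])

```text
time_s: 11.35
ee_pos: [0.4589, 0.0714, 0.0274]
ee_rot: [-0.421, 3.11, 0.0]
ft_force: [-0.5, 0.2, 0.2]
width: 0.0507
```

```bash
python3 plan.py .456 .0735 .024 1.847 0.6
```

```text
now [0.4589 0.0714 0.0274] jaw 1.84 t 11.35 w 0.0507 F [-0.5  0.2  0.2] q [ 0.01  0.51  2.01  0.    0.61 -1.84]
n 1 d [-0.0029  0.0021 -0.0034] turn [-0.     0.003 -0.007]
[0.09, 0.11, 0.13, 0.0, 0.02, -0.05, 0.6]
```

>>> send_rows([
  [0.1,0.05,0.12,0,0.02,-0.05,0.4],
  [0,0,0,0,0,0,0.2],
  [0,0,0,0,0,0,0.0],
  [0,0,0,0,0,0,0.0],
  [0,0,0,0,0,0,0.0],
], squeeze=40)

```text
time_s: 11.85
ee_pos: [0.4569, 0.072, 0.0256]
ee_rot: [-0.434, 3.109, -0.001]
ft_force: [0.6, -0.3, -0.3]
width: 0.0253
```

>>> send_rows([
  [0,0,0,0,0,0,0.0],
  [0,0,0,0,0,0,0.0],
])

```text
time_s: 12.05
ee_pos: [0.4569, 0.0721, 0.0256]
ee_rot: [-0.434, 3.109, -0.001]
ft_force: [-0.4, 0.7, -0.6]
width: 0.0248
```

Gripped: 25 mm against the 26 mm listed. Lifting.

>>> send_rows([
  [0,0,-0.4,0,0,0,0.0],
  [0,0,-0.9,0,0,0,0.0],
  [0,0,-0.9,0,0,0,0.0],
  [0,0,-0.9,0,0,0,0.0],
  [0,0,-0.9,0,0,0,0.0],
])

```text
time_s: 12.55
ee_pos: [0.4537, 0.0721, 0.1283]
ee_rot: [0.434, -3.106, -0.0]
ft_force: [-0.5, 0.1, -0.7]
width: 0.025
```

```bash
python3 plan.py .536 -.289 .14 1.385 0;python3 - <<'E'
from h import *
a=capture("scene")
crop("s",a,240,130,160,140,5,"pics/s8.png")
E
```

```text
now [0.4537 0.0721 0.1283] jaw 1.848 t 12.55 w 0.025 F [-0.5  0.1 -0.7] q [ 0.01  0.32  1.94 -0.    0.88 -1.84]
n 16 d [ 0.0823 -0.3611  0.0117] turn [-0.    -0.005  0.463]
[0.05, -0.92, -0.03, 0.0, 0.0, 0.19, 0.0]
[0.02, -0.93, -0.03, 0.0, 0.0, 0.19, 0.0]
[0.0, -0.93, -0.03, 0.0, 0.0, 0.19, 0.0]
[-0.03, -0.93, -0.03, 0.0, 0.0, 0.19, 0.0]
[-0.06, -0.92, -0.03, 0.0, 0.0, 0.19, 0.0]
[-0.08, -0.92, -0.03, 0.0, 0.0, 0.19, 0.0]
[-0.11, -0.92, -0.03, 0.0, 0.0, 0.19, 0.0]
[-0.14, -0.92, -0.03, 0.0, 0.0, 0.19, 0.0]
[-0.16, -0.91, -0.03, 0.0, 0.0, 0.19, 0.0]
[-0.19, -0.91, -0.03, 0.0, 0.0, 0.19, 0.0]
[-0.22, -0.9, -0.03, 0.0, 0.0, 0.19, 0.0]
[-0.24, -0.89, -0.03, 0.0, 0.0, 0.19, 0.0]
[-0.27, -0.89, -0.03, 0.0, 0.0, 0.19, 0.0]
[-0.29, -0.88, -0.03, 0.0, 0.0, 0.19, 0.0]
[-0.32, -0.87, -0.03, 0.0, 0.0, 0.19, 0.0]
[-0.34, -0.86, -0.03, 0.0, 0.0, 0.19, 0.0]
```

View pics/s8.png

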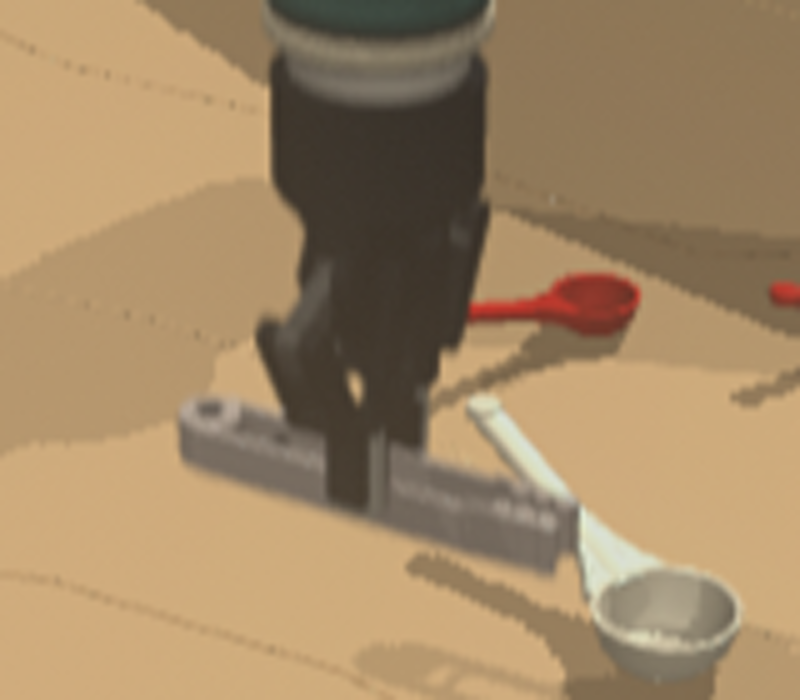

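>>> send_rows([
  [0,-0.95,-0.1,0,0,0.19,0],
  [0,-0.95,-0.1,0,0,0.19,0],
  [0,-0.95,-0.1,0,0,0.19,0],
  [-0.05,-0.95,-0.1,0,0,0.19,0],
  [-0.05,-0.95,0,0,0,0.19,0],
])

```text
time_s: 13.1
ee_pos: [0.485, -0.0443, 0.1466]
ee_rot: [-0.212, 3.128, -0.001]
ft_force: [1.2, 0.5, -0.9]
width: 0.025
```

>>> send_rows([
  [-0.1,-0.95,0,0,0,0.19,0],
  [-0.1,-0.95,0,0,0,0.19,0],
  [-0.15,-0.95,0,0,0,0.19,0],
  [-0.15,-0.9,0,0,0,0.19,0],
  [-0.2,-0.9,0,0,0,0.19,0],
])

```text
time_s: 13.6
ee_pos: [0.5109, -0.1636, 0.1488]
ee_rot: [0.021, 3.134, -0.0]
ft_force: [0.6, 1.6, -0.4]
width: 0.0251
```

```bash
python3 plan.py .536 -.289 .10 1.385 0
```

```text
now [ 0.5109 -0.1636  0.1488] jaw 1.557 t 13.6 w 0.0251 F [ 0.6  1.6 -0.4] q [-0.44  0.38  1.77  0.    0.99 -2.  ]
n 6 d [ 0.0251 -0.1254 -0.0488] turn [0.001 0.007 0.172]
[-0.18, -0.83, 0.33, 0.0, 0.01, 0.19, 0.0]
[-0.2, -0.83, 0.33, 0.0, 0.01, 0.19, 0.0]
[-0.22, -0.82, 0.33, 0.0, 0.01, 0.19, 0.0]
[-0.25, -0.82, 0.33, 0.0, 0.01, 0.19, 0.0]
[-0.27, -0.81, 0.33, 0.0, 0.01, 0.19, 0.0]
[-0.3, -0.8, 0.33, 0.0, 0.01, 0.19, 0.0]
```

>>> send_rows([
  [-0.2,-0.85,0.2,0,0.01,0.2,0],
  [-0.2,-0.85,0.2,0,0.01,0.2,0],
  [-0.2,-0.8,0.2,0,0.01,0.2,0],
  [-0.25,-0.8,0.2,0,0.01,0.2,0],
  [-0.25,-0.7,0.2,0,0.01,0.15,0],
])

```text
time_s: 14.1
ee_pos: [0.5318, -0.2713, 0.1249]
ee_rot: [0.258, 3.13, -0.0]
ft_force: [1.3, -0.7, -0.9]
width: 0.025
```

>>> send_rows([
  [-0.1,-0.3,0.2,0,0,0.05,0],
  [0,0,0,0,0,0,0],
])

```text
time_s: 14.3
ee_pos: [0.5335, -0.2824, 0.1186]
ee_rot: [0.276, 3.128, -0.001]
ft_force: [0.7, 1.6, -0.9]
width: 0.025
```

```bash
python3 plan.py .536 -.289 .036 1.385 0;python3 - <<'E'
from h import *
a=capture("scene");b=capture("top")
crop("s",a,120,230,240,220,3.2,"pics/s9.png")
crop("s",b,345,145,170,140,4.5,"pics/t9.png")
E
```

```text
now [ 0.5335 -0.2824  0.1186] jaw 1.395 t 14.3 w 0.025 F [ 0.7  1.6 -0.9] q [-0.6   0.5   1.64  0.    1.   -2.  ]
n 4 d [ 0.0025 -0.0066 -0.0826] turn [-0.     0.001  0.01 ]
[-0.04, -0.06, 0.83, 0.0, 0.0, 0.02, 0.0]
[-0.04, -0.06, 0.83, 0.0, 0.0, 0.02, 0.0]
[-0.04, -0.06, 0.83, 0.0, 0.0, 0.02, 0.0]
[-0.04, -0.06, 0.83, 0.0, 0.0, 0.02, 0.0]
```

View pics/s9.png

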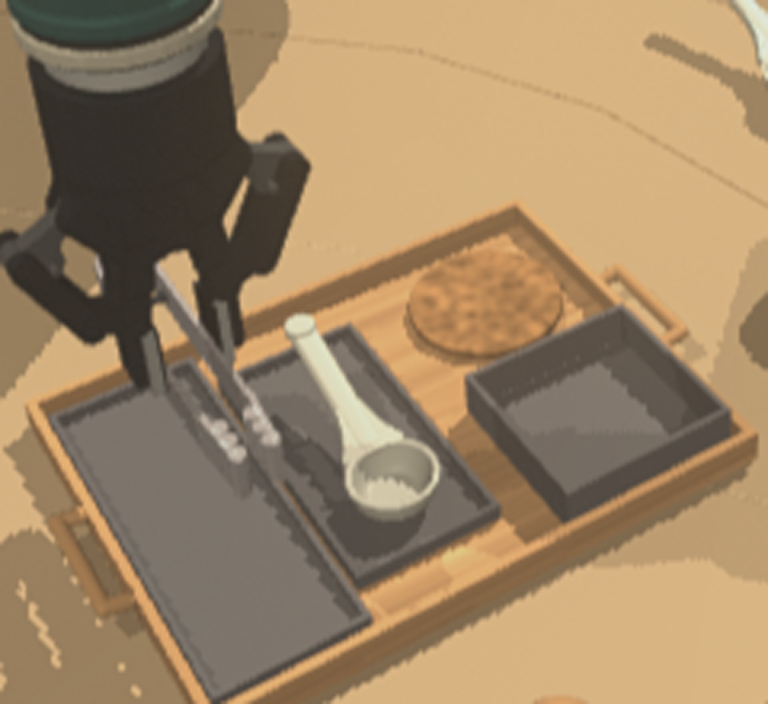

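>>> send_rows([
  [-0.05,-0.07,0.8,0,0,0.02,0],
  [-0.05,-0.07,0.8,0,0,0.02,0],
  [-0.05,-0.07,0.8,0,0,0.02,0],
  [0,-0.05,0.5,0,0,0,0],
  [0,0,0,0,0,0,0],
])

```text
time_s: 14.9
ee_pos: [0.5366, -0.2839, 0.0467]
ee_rot: [0.281, 3.127, 0.001]
ft_force: [-0.6, 0.5, -1.0]
width: 0.0254
```

```bash
python3 plan.py .536 -.289 .034 1.385 0
```

```text
now [ 0.5366 -0.2839  0.0467] jaw 1.392 t 14.9 w 0.0254 F [-0.6  0.5 -1. ] q [-0.6   0.61  1.68  0.    0.86 -1.99]
n 1 d [-0.0006 -0.0051 -0.0127] turn [0.001 0.002 0.007]
[-0.01, -0.2, 0.51, 0.01, 0.02, 0.05, 0.0]
```

>>> send_rows([
  [0,-0.2,0.2,0,0.01,0.04,0],
  [0,0,0.2,0,0,0,0],
  [0,0,0,0,0,0,0],
  [0,0,0,0,0,0,0],
])

```text
time_s: 15.3
ee_pos: [0.5367, -0.289, 0.0381]
ee_rot: [0.289, 3.125, -0.0]
ft_force: [-0.6, 0.2, -0.8]
width: 0.0247
```

```bash
python3 plan.py .536 -.289 .034 1.385 0
```

```text
now [ 0.5367 -0.289   0.0381] jaw 1.386 t 15.3 w 0.0247 F [-0.6  0.2 -0.8] q [-0.61  0.62  1.68  0.    0.84 -2.  ]
n 1 d [-0.0007  0.     -0.0041] turn [-0.     0.003  0.001]
[0.03, 0.0, 0.17, 0.0, 0.02, 0.01, 0.0]
```

>>> send_rows([
  [0,0,0.12,0,0.02,0,0],
  [0,0,0.05,0,0,0,0],
  [0,0,0,0,0,0,0],
])

```text
time_s: 15.6
ee_pos: [0.5373, -0.2895, 0.0346]
ee_rot: [0.289, 3.127, -0.001]
ft_force: [-0.2, 1.1, -1.7]
width: 0.0251
```

>>> send_rows([
  [0,0,0,0,0,0,0.35],
  [0,0,0,0,0,0,0.4],
  [0,0,0,0,0,0,0.45],
  [0,0,-0.4,0,0,0,0.45],
  [0,0,-0.9,0,0,0,0.45],
])

```text
time_s: 16.1
ee_pos: [0.5355, -0.2883, 0.0661]
ee_rot: [-0.289, -3.125, -0.003]
ft_force: [0.5, 0.2, -0.2]
width: 0.0385
```

>>> send_rows([
  [0,0,-0.9,0,0,0,0.45],
  [0,0,-0.9,0,0,0,1.0],
  [0,0,-0.9,0,0,0,1.0],
])

```text
time_s: 16.4
ee_pos: [0.5352, -0.2881, 0.1374]
ee_rot: [-0.289, -3.124, -0.003]
ft_force: [0.4, 0.3, -0.0]
width: 0.0662
```

```bash
python3 - <<'E'
from h import *
a=capture("scene");b=capture("top")
crop("s",a,120,230,240,220,3.2,"pics/s10.png")
E
python3 plan.py .636 .0505 .14 1.4 1.0
```

```text
now [ 0.5375 -0.2896  0.14  ] jaw 1.386 t 16.5 w 0.0798 F [ 1.  -0.9 -0.3] q [-0.61  0.49  1.61 -0.    1.05 -1.99]
n 15 d [ 0.0985  0.3401 -0.    ] turn [-0.001  0.002 -0.014]
[-0.09, 0.94, 0.0, 0.0, 0.0, -0.01, 1.0]
[-0.09, 0.94, 0.0, 0.0, 0.0, -0.01, 1.0]
[-0.09, 0.94, 0.0, 0.0, 0.0, -0.01, 1.0]
[-0.09, 0.94, 0.0, 0.0, 0.0, -0.01, 1.0]
[-0.1, 0.94, 0.0, 0.0, 0.0, -0.01, 1.0]
[-0.1, 0.94, 0.0, 0.0, 0.0, -0.01, 1.0]
[-0.1, 0.94, 0.0, 0.0, 0.0, -0.01, 1.0]
[-0.1, 0.94, 0.0, 0.0, 0.0, -0.01, 1.0]
[-0.1, 0.94, 0.0, 0.0, 0.0, -0.01, 1.0]
[-0.1, 0.94, 0.0, 0.0, 0.0, -0.01, 1.0]
[-0.1, 0.94, 0.0, 0.0, 0.0, -0.01, 1.0]
[-0.1, 0.94, 0.0, 0.0, 0.0, -0.01, 1.0]
[-0.1, 0.94, 0.0, 0.0, 0.0, -0.01, 1.0]
[-0.1, 0.94, 0.0, 0.0, 0.0, -0.01, 1.0]
[-0.1, 0.94, 0.0, 0.0, 0.0, -0.01, 1.0]
```

View pics/s10.png

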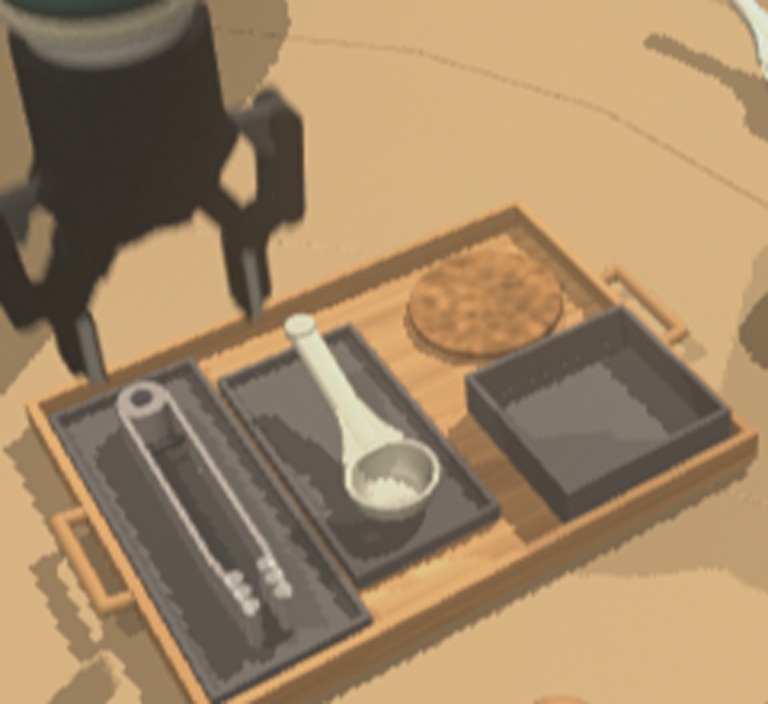

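The tongs lie flat inside the long slot, and the spoon is still good. Now the bowl.

>>> send_rows([
  [-0.1,0.95,0,0,0,0,1],
  [-0.1,0.95,0,0,0,0,1],
  [-0.1,0.95,0,0,0,0,1],
  [-0.1,0.95,0,0,0,0,1],
  [-0.1,0.95,0,0,0,0,1],
])

```text
time_s: 17.0
ee_pos: [0.5718, -0.175, 0.141]
ee_rot: [0.297, 3.123, -0.006]
ft_force: [0.2, -0.2, 0.2]
width: 0.0854
```

>>> send_rows([
  [-0.1,0.95,0,0,0,0,1],
  [-0.1,0.95,0,0,0,0,1],
  [-0.1,0.95,0,0,0,0,1],
  [-0.1,0.95,0,0,0,0,1],
  [-0.1,0.95,0,0,0,0,1],
])

```text
time_s: 17.5
ee_pos: [0.6055, -0.0554, 0.1392]
ee_rot: [0.298, 3.127, -0.005]
ft_force: [0.7, 0.4, 0.3]
width: 0.0853
```

```bash
python3 plan.py .636 .0505 .11 1.4 1.0
```

```text
now [ 0.6055 -0.0554  0.1392] jaw 1.381 t 17.5 w 0.0853 F [0.7 0.4 0.3] q [-0.2   0.48  1.61 -0.    1.04 -1.58]
n 5 d [ 0.0305  0.1059 -0.0292] turn [-0.003  0.001 -0.019]
[-0.08, 0.88, 0.23, 0.0, 0.0, -0.03, 1.0]
[-0.08, 0.88, 0.23, 0.0, 0.0, -0.03, 1.0]
[-0.09, 0.88, 0.23, 0.0, 0.0, -0.03, 1.0]
[-0.09, 0.88, 0.23, 0.0, 0.0, -0.03, 1.0]
[-0.09, 0.88, 0.23, 0.0, 0.0, -0.03, 1.0]
```

>>> send_rows([
  [-0.1,0.9,0.2,0,0,-0.03,1],
  [-0.1,0.9,0.2,0,0,-0.03,1],
  [-0.1,0.9,0.2,0,0,-0.03,1],
  [-0.1,0.9,0.2,0,0,-0.03,1],
  [-0.05,0.6,0.2,0,0,-0.03,1],
])

```text
time_s: 18.0
ee_pos: [0.6355, 0.0514, 0.1123]
ee_rot: [-0.26, -3.13, 0.004]
ft_force: [0.2, 0.0, -0.6]
width: 0.0854
```

>>> send_rows([
  [0,0,0,0,0,0,1],
])

```text
time_s: 18.1
ee_pos: [0.635, 0.0531, 0.1113]
ee_rot: [-0.257, -3.129, 0.004]
ft_force: [0.0, -0.0, -0.1]
width: 0.0852
```

```bash
python3 plan.py .636 .0505 .075 1.4 1.0;python3 - <<'E'
from h import *
a=capture("scene")
crop("s",a,310,230,130,110,5.5,"pics/s11.png")
E
```

```text
now [0.635  0.0531 0.1113] jaw 1.407 t 18.1 w 0.0852 F [ 0.  -0.  -0.1] q [-0.02  0.55  1.56 -0.    1.03 -1.43]
n 2 d [ 0.001  -0.0026 -0.0363] turn [-0.003 -0.002  0.007]
[-0.03, -0.05, 0.73, -0.01, -0.01, 0.02, 1.0]
[-0.03, -0.05, 0.73, -0.01, -0.01, 0.02, 1.0]
```

View pics/s11.png

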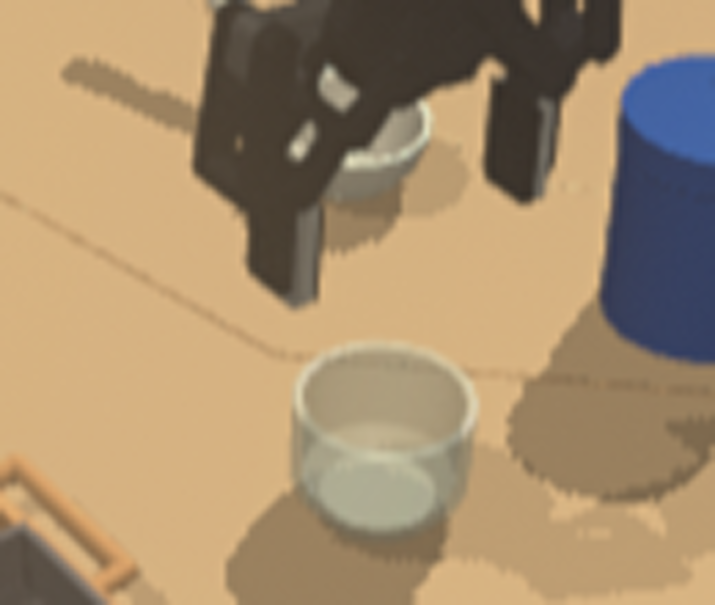

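>>> send_rows([
  [0,-0.05,0.8,0,0,0,1],
  [0,-0.05,0.8,0,0,0,1],
  [0,0,0,0,0,0,1],
])

```text
time_s: 18.45
ee_pos: [0.6347, 0.0467, 0.0719]
ee_rot: [-0.258, -3.131, 0.007]
ft_force: [-0.2, 0.2, 0.1]
width: 0.0855
```

```bash
python3 plan.py .636 .0505 .034 1.4 1.0;python3 - <<'E'
from h import *
a=capture("scene")
crop("s",a,310,230,130,110,5.5,"pics/s12.png")
print(onplane("scene",(380.1,303.9),.044),onplane("top",(317.65,177.65),.044))
E
```

```text
now [0.6347 0.0467 0.0719] jaw 1.406 t 18.45 w 0.0855 F [-0.2  0.2  0.1] q [-0.03  0.6   1.59 -0.01  0.95 -1.44]
n 2 d [ 0.0013  0.0038 -0.0379] turn [-0.004  0.     0.006]
[-0.01, 0.08, 0.76, -0.01, 0.0, 0.02, 1.0]
[-0.01, 0.08, 0.76, -0.01, 0.0, 0.02, 1.0]
[0.63903818 0.05080529 0.044     ] [0.63313107 0.05082058 0.044     ]
```

View pics/s12.png

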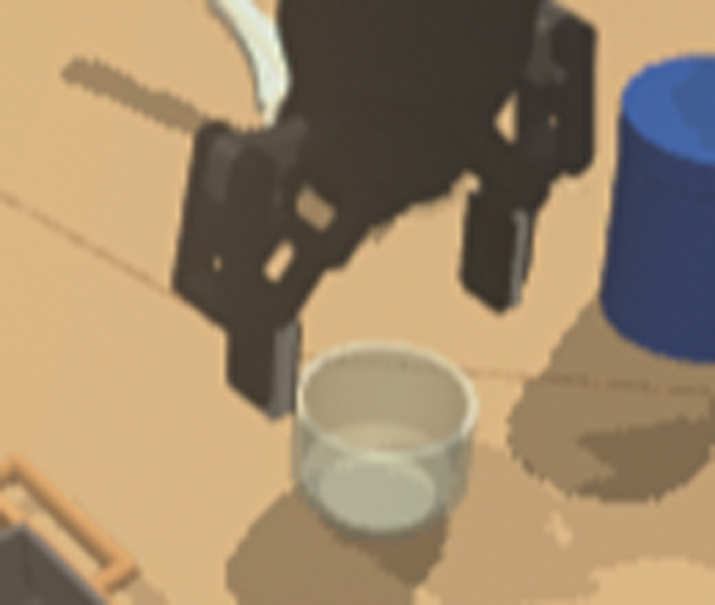

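>>> send_rows([
  [0,0.16,0.2,0,0,0,1],
  [0,0,0.6,0,0,0,1],
  [0,0,0.6,0,0,0,1],
  [0,0,0,0,0,0,1],
])

```text
time_s: 18.9
ee_pos: [0.6382, 0.0492, 0.0386]
ee_rot: [0.261, 3.124, -0.007]
ft_force: [-0.6, -0.0, -1.0]
width: 0.0856
```

```bash
python3 plan.py .636 .0507 .034 1.4 1.0;python3 - <<'E'
from h import *
a=capture("scene")
crop("s",a,310,230,130,110,5.5,"pics/s13.png")
E
```

```text
now [0.6382 0.0492 0.0386] jaw 1.404 t 18.9 w 0.0856 F [-0.6 -0.  -1. ] q [-0.03  0.65  1.61 -0.01  0.88 -1.43]
n 1 d [-0.0022  0.0015 -0.0046] turn [-0.004  0.007  0.004]
[0.1, 0.05, 0.18, -0.03, 0.04, 0.03, 1.0]
```

View pics/s13.png

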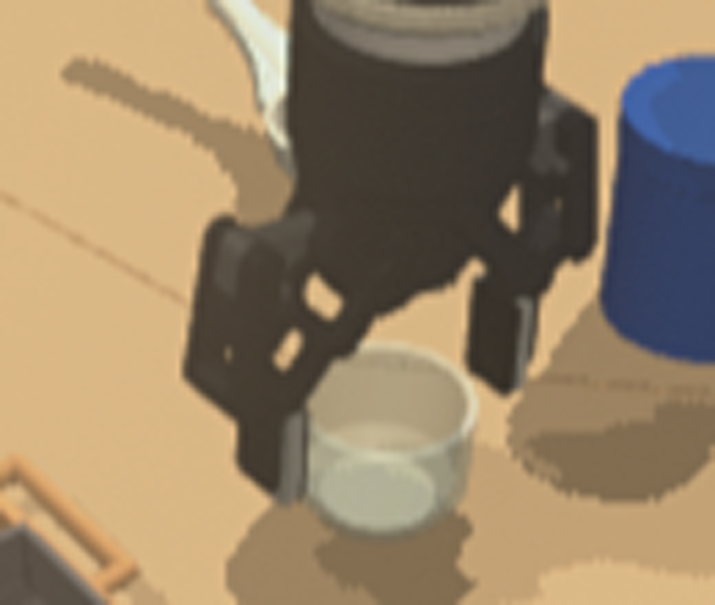

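>>> send_rows([
  [0.08,0.1,0.18,0,0.03,0,1],
  [0,0,0,0,0,0,0.8],
  [0,0,0,0,0,0,0.6],
  [0,0,0,0,0,0,0.4],
  [0,0,0,0,0,0,0.3],
], squeeze=25)

```text
time_s: 19.45
ee_pos: [0.6379, 0.0524, 0.0355]
ee_rot: [0.26, 3.127, -0.006]
ft_force: [-0.0, 0.1, -1.0]
width: 0.0595
```

>>> send_rows([
  [0,0,0,0,0,0,0.3],
  [0,0,0,0,0,0,0.3],
])

```text
time_s: 19.65
ee_pos: [0.6379, 0.0525, 0.0356]
ee_rot: [0.26, 3.127, -0.006]
ft_force: [-0.6, -1.3, -1.2]
width: 0.0596
```

```bash
python3 plan.py .515 -.096 .14 1.385 0.3;python3 - <<'E'
from h import *
a=capture("scene")
crop("s",a,310,230,130,110,5.5,"pics/s14.png")
E
```

```text
now [0.6379 0.0525 0.0356] jaw 1.405 t 19.65 w 0.0596 F [-0.6 -1.3 -1.2] q [-0.02  0.65  1.61 -0.01  0.88 -1.42]
n 8 d [-0.1229 -0.1485  0.1044] turn [-0.004  0.004  0.02 ]
[0.48, -0.84, -0.52, 0.0, 0.0, 0.02, 0.3]
[0.48, -0.84, -0.52, 0.0, 0.0, 0.02, 0.3]
[0.48, -0.84, -0.52, 0.0, 0.0, 0.02, 0.3]
[0.48, -0.84, -0.52, 0.0, 0.0, 0.02, 0.3]
[0.47, -0.84, -0.52, 0.0, 0.0, 0.02, 0.3]
[0.47, -0.84, -0.52, 0.0, 0.0, 0.02, 0.3]
[0.47, -0.84, -0.52, 0.0, 0.0, 0.02, 0.3]
[0.47, -0.84, -0.52, 0.0, 0.0, 0.02, 0.3]
```

View pics/s14.png

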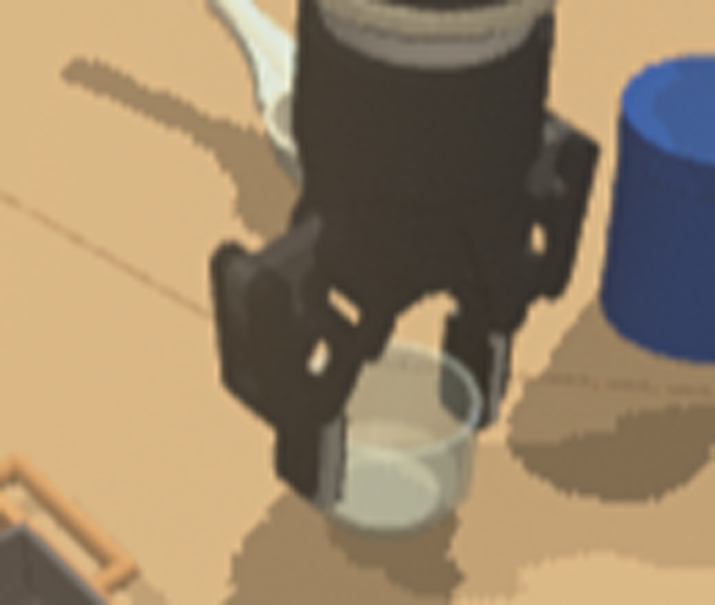

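>>> send_rows([
  [0,0,-0.4,0,0,0,0.3],
  [0,0,-0.8,0,0,0,0.3],
  [0,0,-0.9,0,0,0,0.3],
  [0,0,-0.9,0,0,0,0.3],
  [0.4,-0.8,-0.3,0,0,0.02,0.3],
])

```text
time_s: 20.2
ee_pos: [0.6244, 0.0358, 0.1215]
ee_rot: [0.262, 3.128, -0.005]
ft_force: [0.2, -0.5, -0.4]
width: 0.0596
```

>>> send_rows([
  [0.45,-0.85,0,0,0,0.02,0.3],
  [0.45,-0.85,0,0,0,0.02,0.3],
  [0.45,-0.85,0,0,0,0.02,0.3],
  [0.45,-0.85,0,0,0,0.02,0.3],
  [0.45,-0.85,0,0,0,0.02,0.3],
])

```text
time_s: 20.7
ee_pos: [0.546, -0.0646, 0.1253]
ee_rot: [0.283, 3.123, -0.008]
ft_force: [-0.0, -0.6, -1.5]
width: 0.0595
```

```bash
python3 plan.py .515 -.096 .10 1.385 0.3
```

```text
now [ 0.546  -0.0646  0.1253] jaw 1.39 t 20.7 w 0.0595 F [-0.  -0.6 -1.5] q [-0.24  0.43  1.76 -0.    0.95 -1.63]
n 2 d [-0.031  -0.0314 -0.0253] turn [-0.004  0.006  0.005]
[0.5, -0.73, 0.51, -0.01, 0.02, 0.02, 0.3]
[0.5, -0.73, 0.51, -0.01, 0.02, 0.02, 0.3]
```

>>> send_rows([
  [0.5,-0.75,0.3,0,0.02,0.02,0.3],
  [0.5,-0.65,0.3,0,0.02,0.02,0.3],
  [0,0,0.3,0,0,0,0.3],
  [0,0,0,0,0,0,0.3],
])

```text
time_s: 21.1
ee_pos: [0.5082, -0.0994, 0.1033]
ee_rot: [-0.3, -3.125, 0.009]
ft_force: [-0.9, 0.4, -1.4]
width: 0.0593
```

```bash
python3 plan.py .5145 -.095 .049 1.385 0.3;python3 - <<'E'
from h import *
a=capture("scene")
crop("s",a,200,220,160,140,5,"pics/s15.png")
E
```

```text
now [ 0.5082 -0.0994  0.1033] jaw 1.379 t 21.1 w 0.0593 F [-0.9  0.4 -1.4] q [-0.32  0.43  1.84 -0.01  0.87 -1.7 ]
n 3 d [ 0.0063  0.0044 -0.0543] turn [-0.006 -0.002 -0.006]
[-0.07, 0.08, 0.72, -0.01, 0.0, -0.01, 0.3]
[-0.07, 0.08, 0.72, -0.01, 0.0, -0.01, 0.3]
[-0.07, 0.07, 0.72, -0.01, 0.0, -0.01, 0.3]
```

View pics/s15.png

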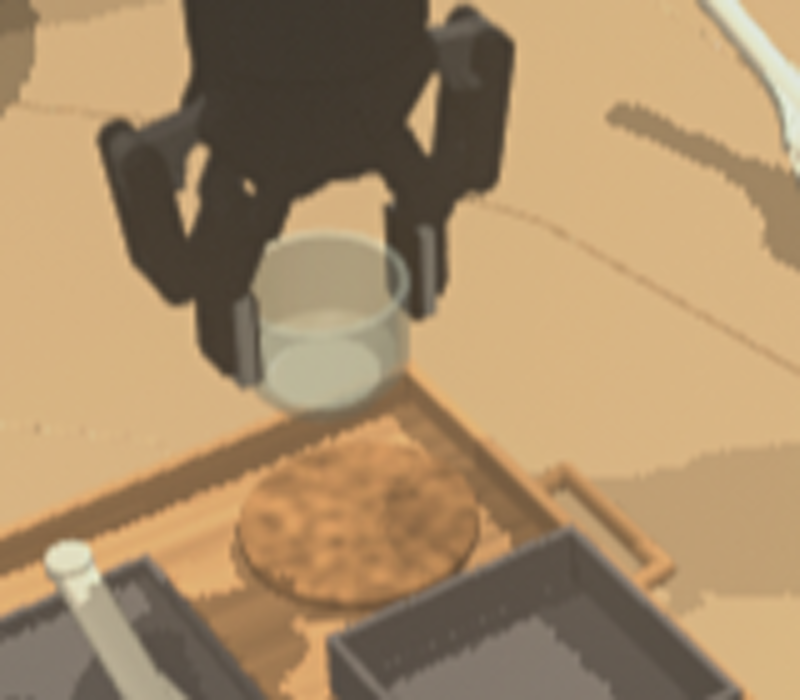

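>>> send_rows([
  [-0.1,0.1,0.6,0,0,0,0.3],
  [-0.1,0.1,0.6,0,0,0,0.3],
  [-0.1,0,0.5,0,0,0,0.3],
  [0,0,0,0,0,0,0.3],
])

```text
time_s: 21.55
ee_pos: [0.5206, -0.0952, 0.0616]
ee_rot: [0.296, 3.125, -0.01]
ft_force: [0.0, -0.2, -1.0]
width: 0.0594
```

```bash
python3 plan.py .5145 -.095 .049 1.385 0.3;python3 - <<'E'
from h import *
a=capture("scene")
crop("s",a,200,220,160,140,5,"pics/s16.png")
E
```

```text
now [ 0.5206 -0.0952  0.0616] jaw 1.382 t 21.55 w 0.0594 F [ 0.  -0.2 -1. ] q [-0.31  0.51  1.85 -0.01  0.78 -1.68]
n 1 d [-0.0061  0.0002 -0.0126] turn [-0.006  0.004 -0.003]
[0.24, -0.04, 0.5, -0.04, 0.02, -0.02, 0.3]
```

View pics/s16.png

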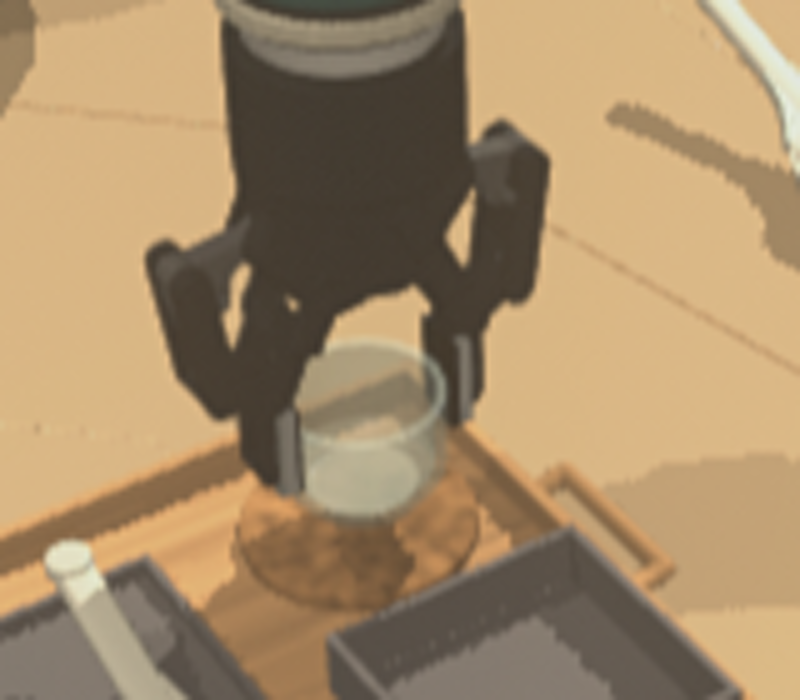

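>>> send_rows([
  [0.24,0,0.2,0,0.02,0,0.3],
  [0.05,0,0.2,0,0,0,0.3],
  [0,0,0,0,0,0,0.3],
])

```text
time_s: 21.9
ee_pos: [0.514, -0.0937, 0.0526]
ee_rot: [0.295, 3.126, -0.01]
ft_force: [-0.3, 0.8, -0.4]
width: 0.0595
```

```bash
python3 plan.py .5145 -.095 .047 1.385 0.3
```

```text
now [ 0.514  -0.0937  0.0526] jaw 1.383 t 21.9 w 0.0595 F [-0.3  0.8 -0.4] q [-0.31  0.51  1.87 -0.01  0.75 -1.68]
n 1 d [ 0.0005 -0.0013 -0.0056] turn [-0.006  0.003 -0.002]
[-0.03, -0.04, 0.22, -0.04, 0.02, -0.02, 0.3]
```

>>> send_rows([
  [0,-0.05,0.15,0,0,0,0.3],
  [0,0,0.06,0,0,0,0.3],
  [0,0,0,0,0,0,0.3],
])

```text
time_s: 22.2
ee_pos: [0.5138, -0.0953, 0.0474]
ee_rot: [0.295, 3.125, -0.011]
ft_force: [0.8, 0.7, -0.5]
width: 0.0591
```

```bash
python3 plan.py .5145 -.095 .0466 1.385 0.3;python3 - <<'E'
from h import *
a=capture("scene")
crop("s",a,200,220,160,140,5,"pics/s17.png")
E
```

```text
now [ 0.5138 -0.0953  0.0474] jaw 1.382 t 22.2 w 0.0591 F [ 0.8  0.7 -0.5] q [-0.31  0.52  1.87 -0.01  0.74 -1.69]
n 1 d [ 0.0007  0.0003 -0.0008] turn [-0.007  0.003 -0.003]
[-0.03, 0.02, 0.03, -0.04, 0.02, -0.02, 0.3]
```

View pics/s17.png

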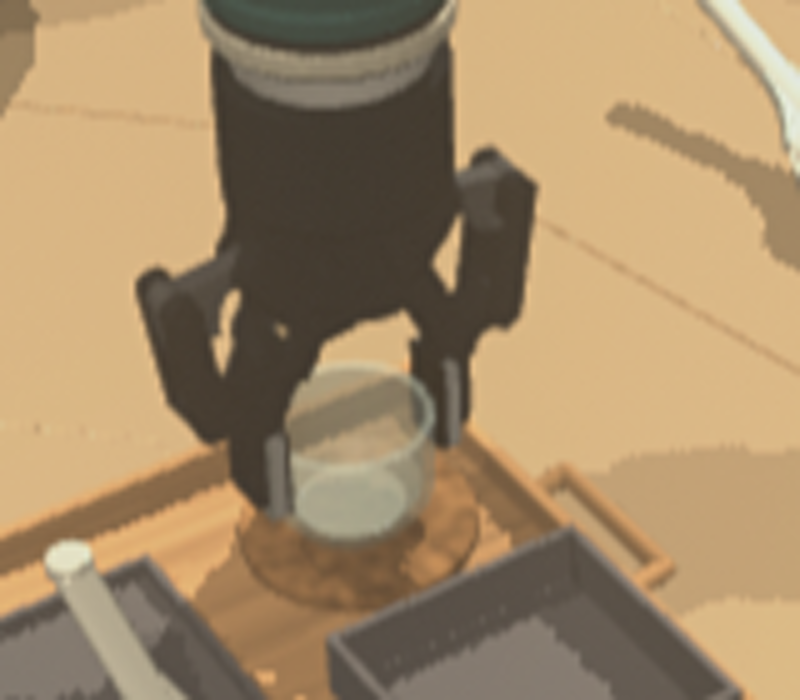

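>>> send_rows([
  [0,0,0.03,0,0,0,0.3],
  [0,0,0,0,0,0,0.75],
  [0,0,0,0,0,0,0.85],
  [0,0,0,0,0,0,0.9],
  [0,0,0,0,0,0,0.9],
])

```text
time_s: 22.75
ee_pos: [0.5147, -0.0956, 0.0473]
ee_rot: [0.295, 3.123, -0.011]
ft_force: [-0.3, 0.2, -1.0]
width: 0.0769
```

>>> send_rows([
  [0,0,-0.3,0,0,0,0.9],
  [0,0,-0.7,0,0,0,0.9],
  [0,0,-0.95,0,0,0,1],
  [0,0,-0.95,0,0,0,1],
  [0,0,-0.95,0,0,0,1],
])

```text
time_s: 23.25
ee_pos: [0.5117, -0.094, 0.1454]
ee_rot: [-0.295, -3.125, 0.009]
ft_force: [0.2, 0.2, 0.3]
width: 0.0852
```

```bash
python3 plan.py .625 .3275 .20 1.4 1;python3 - <<'E'
from h import *
a=capture("scene")
crop("s",a,200,220,160,140,5,"pics/s18.png")
E
```

```text
now [ 0.5117 -0.094   0.1454] jaw 1.382 t 23.25 w 0.0852 F [0.2 0.2 0.3] q [-0.31  0.37  1.8  -0.01  0.97 -1.69]
n 19 d [0.1133 0.4215 0.0546] turn [-0.006 -0.002 -0.018]
[-0.07, 0.92, -0.12, 0.0, 0.0, -0.01, 1.0]
[-0.07, 0.92, -0.12, 0.0, 0.0, -0.01, 1.0]
[-0.07, 0.92, -0.12, 0.0, 0.0, -0.01, 1.0]
[-0.07, 0.92, -0.12, 0.0, 0.0, -0.01, 1.0]
[-0.07, 0.92, -0.12, 0.0, 0.0, -0.01, 1.0]
[-0.07, 0.92, -0.12, 0.0, 0.0, -0.01, 1.0]
[-0.07, 0.92, -0.12, 0.0, 0.0, -0.01, 1.0]
[-0.07, 0.92, -0.12, 0.0, 0.0, -0.01, 1.0]
[-0.07, 0.92, -0.12, 0.0, 0.0, -0.01, 1.0]
[-0.08, 0.92, -0.12, 0.0, 0.0, -0.01, 1.0]
[-0.08, 0.92, -0.12, 0.0, 0.0, -0.01, 1.0]
[-0.08, 0.92, -0.12, 0.0, 0.0, -0.01, 1.0]
[-0.08, 0.92, -0.12, 0.0, 0.0, -0.01, 1.0]
[-0.08, 0.92, -0.12, 0.0, 0.0, -0.01, 1.0]
[-0.08, 0.92, -0.12, 0.0, 0.0, -0.01, 1.0]
[-0.08, 0.92, -0.12, 0.0, 0.0, -0.01, 1.0]
[-0.08, 0.92, -0.12, 0.0, 0.0, -0.01, 1.0]
[-0.08, 0.92, -0.12, 0.0, 0.0, -0.01, 1.0]
[-0.08, 0.92, -0.12, 0.0, 0.0, -0.01, 1.0]
```

View pics/s18.png

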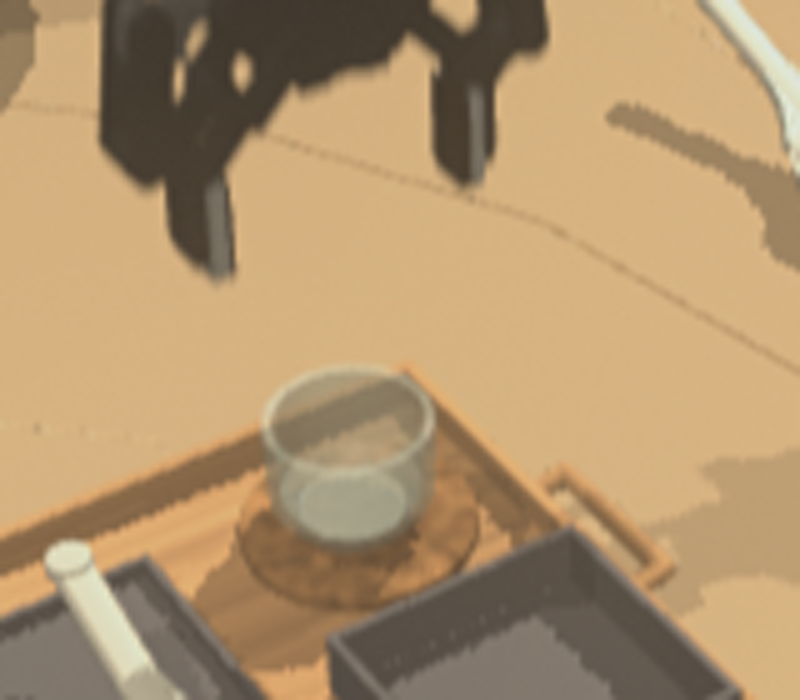

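Run:
```python
from h import *
f=lambda u,v:(200+u/5-.4,220+v/5-.4)
print(onplane("scene",f(349,418),.055),onplane("scene",f(351,507),.015),onplane("scene",f(359,519),.011))
```

```text
[ 0.5121111 -0.0922557  0.055    ] [ 0.51131816 -0.09312291  0.015     ] [ 0.51448242 -0.09242643  0.011     ]
```

The bowl is about 3 mm from the coaster centre. Now the jar, moving at a safe height.

>>> send_rows([
  [-0.05,0.9,-0.4,0,0,0,1],
  [-0.05,0.9,-0.4,0,0,0,1],
  [-0.05,0.9,-0.4,0,0,0,1],
  [-0.05,0.95,-0.4,0,0,0,1],
  [-0.05,0.95,-0.4,0,0,0,1],
])

```text
time_s: 23.8
ee_pos: [0.5424, 0.0182, 0.2039]
ee_rot: [0.302, 3.119, -0.013]
ft_force: [0.2, -0.3, 0.0]
width: 0.0855
```

>>> send_rows([
  [-0.07,0.95,-0.2,0,0,0,1],
  [-0.07,0.95,-0.2,0,0,0,1],
  [-0.07,0.95,-0.1,0,0,0,1],
  [-0.07,0.95,0,0,0,0,1],
  [-0.07,0.95,0,0,0,0,1],
])

```text
time_s: 24.3
ee_pos: [0.5751, 0.1383, 0.2208]
ee_rot: [0.302, 3.113, -0.012]
ft_force: [0.1, 0.4, -0.3]
width: 0.0854
```

>>> send_rows([
  [-0.07,0.95,0,0,0,0,1],
  [-0.07,0.95,0,0,0,0,1],
  [-0.07,0.95,0,0,0,0,1],
  [-0.07,0.95,0,0,0,0,1],
  [-0.07,0.9,0,0,0,0,1],
])

```text
time_s: 24.8
ee_pos: [0.6062, 0.2571, 0.2224]
ee_rot: [0.301, 3.112, -0.012]
ft_force: [0.9, -0.3, 0.4]
width: 0.0856
```

```bash
python3 plan.py .625 .328 .20 1.4 1
```

```text
now [0.6062 0.2571 0.2224] jaw 1.378 t 24.8 w 0.0856 F [ 0.9 -0.3  0.4] q [ 0.3   0.46  1.42 -0.01  1.25 -1.07]
n 4 d [ 0.0188  0.0709 -0.0224] turn [-0.006  0.015 -0.022]
[-0.05, 0.73, 0.22, -0.01, 0.03, -0.04, 1.0]
[-0.05, 0.73, 0.22, -0.01, 0.03, -0.04, 1.0]
[-0.06, 0.73, 0.22, -0.01, 0.03, -0.04, 1.0]
[-0.06, 0.73, 0.22, -0.01, 0.03, -0.04, 1.0]
```

>>> send_rows([
  [-0.05,0.75,0.2,0,0.03,-0.04,1],
  [-0.05,0.75,0.2,0,0.03,-0.04,1],
  [-0.05,0.7,0.2,0,0.03,-0.04,1],
  [-0.05,0.6,0.2,0,0.03,-0.04,1],
  [0,0,0,0,0,0,1],
])

```text
time_s: 25.3
ee_pos: [0.6249, 0.3316, 0.2003]
ee_rot: [-0.258, -3.126, 0.009]
ft_force: [-0.1, -0.4, -0.1]
width: 0.0852
```

```bash
python3 plan.py .625 .328 .15 1.4 1;python3 - <<'E'
from h import *
a=capture("scene");b=capture("top")
crop("s",a,400,150,110,140,5,"pics/s19.png")
crop("s",b,345,145,170,140,4.5,"pics/t19.png")
E
```

```text
now [0.6249 0.3316 0.2003] jaw 1.406 t 25.3 w 0.0852 F [-0.1 -0.4 -0.1] q [ 0.39  0.56  1.3  -0.    1.29 -1.01]
n 3 d [ 0.0001 -0.0036 -0.0503] turn [-0.006 -0.004  0.006]
[-0.01, -0.04, 0.67, -0.01, -0.01, 0.01, 1.0]
[-0.01, -0.04, 0.67, -0.01, -0.01, 0.01, 1.0]
[-0.01, -0.05, 0.67, -0.01, -0.01, 0.01, 1.0]
```

View pics/s19.png

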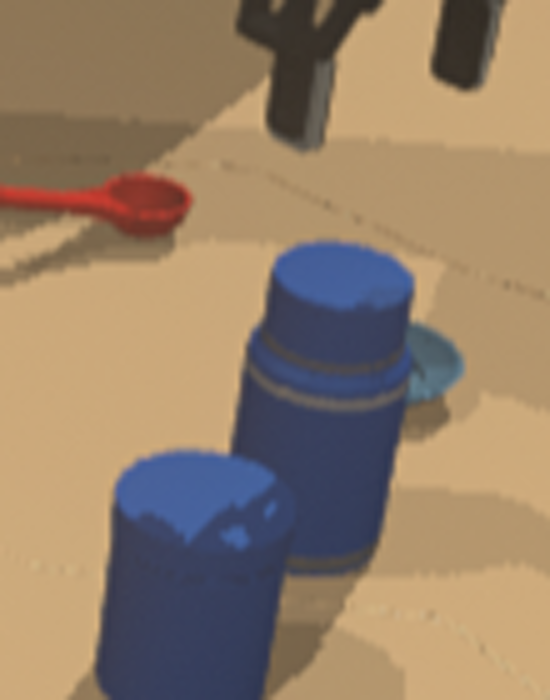

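View pics/t19.png

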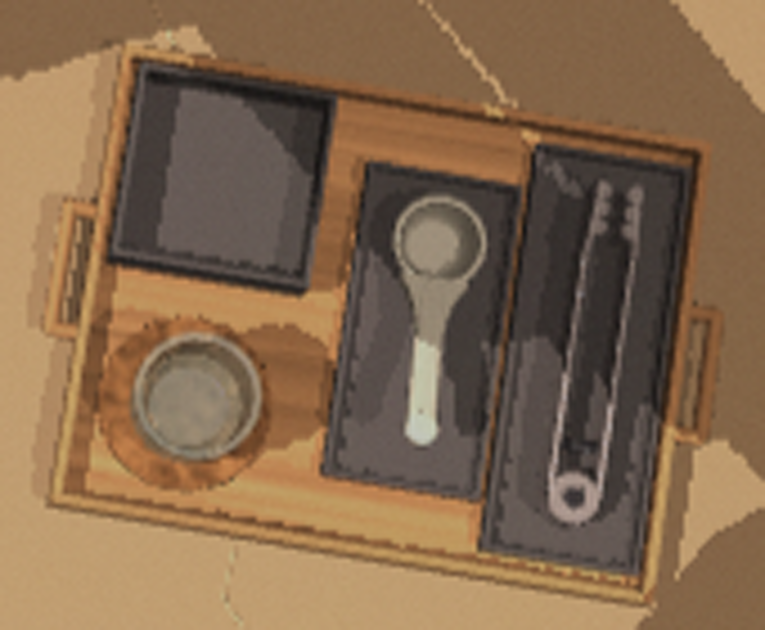

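Top view: the bowl is inside the coaster disc, and the spoon and tongs are inside their slots. Descending on the jar lid.

>>> send_rows([
  [0,-0.1,0.7,0,0,0,1],
  [0,0,0.7,0,0,0,1],
  [0,0,0.4,0,0,0,1],
  [0,0,0,0,0,0,1],
])

```text
time_s: 25.8
ee_pos: [0.6247, 0.3238, 0.1565]
ee_rot: [-0.263, -3.128, 0.012]
ft_force: [-0.2, -0.1, -0.4]
width: 0.0853
```

```bash
python3 plan.py .625 .328 .112 1.4 1;python3 - <<'E'
from h import *
a=capture("scene")
crop("s",a,400,130,110,140,5,"pics/s20.png")
E
```

```text
now [0.6247 0.3238 0.1565] jaw 1.403 t 25.8 w 0.0853 F [-0.2 -0.1 -0.4] q [ 0.38  0.59  1.36 -0.01  1.2  -1.02]
n 2 d [ 0.0003  0.0042 -0.0445] turn [-0.008 -0.002  0.003]
[0.01, 0.09, 0.89, -0.03, -0.01, 0.01, 1.0]
[0.01, 0.09, 0.89, -0.03, -0.01, 0.01, 1.0]
```

View pics/s20.png

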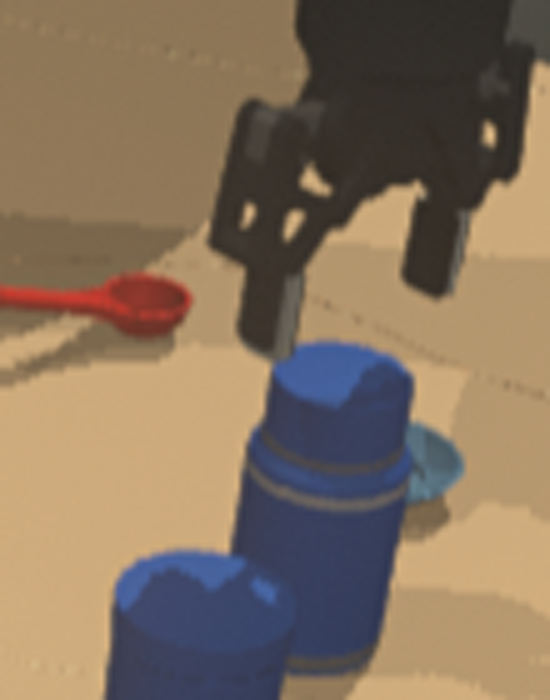

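>>> send_rows([
  [0,0.18,0.1,0,0,0,1],
  [0,0,0.6,0,0,0,1],
  [0,0,0.6,0,0,0,1],
  [0,0,0.2,0,0,0,1],
  [0,0,0,0,0,0,1],
])

```text
time_s: 26.35
ee_pos: [0.6272, 0.3286, 0.119]
ee_rot: [0.264, 3.129, -0.009]
ft_force: [0.9, -0.1, 0.0]
width: 0.0854
```

```bash
python3 plan.py .625 .328 .112 1.4 1;python3 - <<'E'
from h import *
a=capture("scene")
crop("s",a,400,130,110,140,5,"pics/s21.png")
E
```

```text
now [0.6272 0.3286 0.119 ] jaw 1.403 t 26.35 w 0.0854 F [ 0.9 -0.1  0. ] q [ 0.39  0.63  1.38 -0.01  1.13 -1.01]
n 1 d [-0.0022 -0.0006 -0.007 ] turn [-0.005  0.002  0.003]
[0.08, -0.04, 0.28, -0.04, 0.01, 0.02, 1.0]
```

View pics/s21.png

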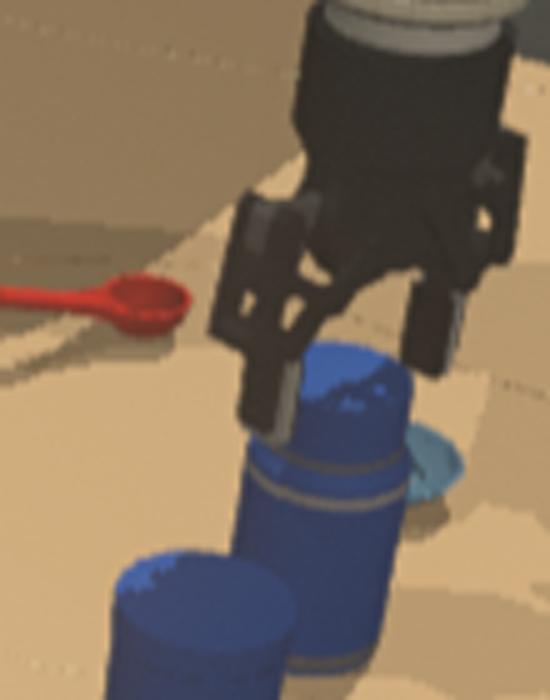

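>>> send_rows([
  [0.08,0,0.2,0,0,0,1],
  [0,0,0,0,0,0,0.8],
  [0,0,0,0,0,0,0.6],
  [0,0,0,0,0,0,0.3],
  [0,0,0,0,0,0,0.3],
], squeeze=60)

```text
time_s: 26.9
ee_pos: [0.6258, 0.3293, 0.115]
ee_rot: [0.263, 3.127, -0.007]
ft_force: [-0.0, -0.4, -3.7]
width: 0.0545
```

>>> send_rows([
  [0,0,0,0,0,0,0.3],
  [0,0,0,0,0,0,0.3],
])

```text
time_s: 27.1
ee_pos: [0.6258, 0.3293, 0.1149]
ee_rot: [0.263, 3.127, -0.007]
ft_force: [0.5, 0.5, -1.0]
width: 0.0545
```

```bash
python3 plan.py .625 .328 .112 1.4 1;python3 - <<'E'
from h import *
a=capture("scene")
crop("s",a,400,130,110,140,5,"pics/s22.png")
E
```

```text
now [0.6258 0.3293 0.1149] jaw 1.403 t 27.1 w 0.0545 F [ 0.5  0.5 -1. ] q [ 0.39  0.63  1.39 -0.01  1.12 -1.01]
n 1 d [-0.0008 -0.0013 -0.0029] turn [-0.004  0.004  0.003]
[0.02, -0.06, 0.11, -0.03, 0.03, 0.02, 1.0]
```

View pics/s22.png

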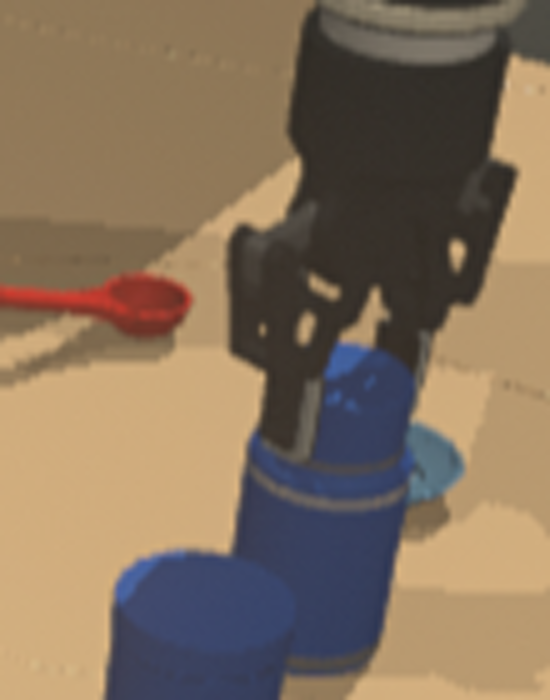

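>>> send_rows([
  [0,0,-0.3,0,0,0,0.3],
  [0,0,-0.7,0,0,0,0.3],
  [0,0,-0.9,0,0,0,0.3],
  [0,0,-0.9,0,0,0,0.3],
  [0,0,-0.9,0,0,0,0.3],
])

```text
time_s: 27.65
ee_pos: [0.621, 0.3279, 0.2051]
ee_rot: [-0.263, -3.121, 0.017]
ft_force: [-0.2, 0.2, -3.7]
width: 0.0547
```

>>> send_rows([
  [0,0,-0.9,0,0,0,0.3],
  [0,0,-0.6,0,0,0,0.3],
  [0,0,-0.3,0,0,0,0.3],
  [0,0,0,0,0,0,0.3],
])

```text
time_s: 28.05
ee_pos: [0.622, 0.3287, 0.2564]
ee_rot: [-0.263, -3.125, 0.014]
ft_force: [-0.5, 1.0, -3.0]
width: 0.0541
```

```bash
python3 plan.py .622 -.112 .25 1.385 0.3;python3 - <<'E'
from h import *
a=capture("scene")
crop("s",a,390,60,130,150,4,"pics/s23.png")
E
```

```text
now [0.622  0.3287 0.2564] jaw 1.403 t 28.05 w 0.0541 F [-0.5  1.  -3. ] q [ 0.39  0.51  1.25 -0.01  1.39 -1.01]
n 19 d [-0.     -0.4407 -0.0064] turn [-0.009 -0.004  0.018]
[-0.16, -0.91, 0.02, 0.0, 0.0, 0.01, 0.3]
[-0.16, -0.91, 0.02, 0.0, 0.0, 0.01, 0.3]
[-0.16, -0.91, 0.02, 0.0, 0.0, 0.01, 0.3]
[-0.16, -0.91, 0.02, 0.0, 0.0, 0.01, 0.3]
[-0.16, -0.91, 0.02, 0.0, 0.0, 0.01, 0.3]
[-0.16, -0.91, 0.02, 0.0, 0.0, 0.01, 0.3]
[-0.16, -0.91, 0.02, 0.0, 0.0, 0.01, 0.3]
[-0.16, -0.91, 0.02, 0.0, 0.0, 0.01, 0.3]
[-0.16, -0.91, 0.02, 0.0, 0.0, 0.01, 0.3]
[-0.16, -0.91, 0.02, 0.0, 0.0, 0.01, 0.3]
[-0.16, -0.91, 0.02, 0.0, 0.0, 0.01, 0.3]
[-0.16, -0.91, 0.02, 0.0, 0.0, 0.01, 0.3]
[-0.17, -0.91, 0.02, 0.0, 0.0, 0.01, 0.3]
[-0.17, -0.91, 0.02, 0.0, 0.0, 0.01, 0.3]
[-0.17, -0.91, 0.02, 0.0, 0.0, 0.01, 0.3]
[-0.17, -0.91, 0.02, 0.0, 0.0, 0.01, 0.3]
[-0.17, -0.91, 0.01, 0.0, 0.0, 0.01, 0.3]
[-0.17, -0.91, 0.01, 0.0, 0.0, 0.01, 0.3]
[-0.17, -0.91, 0.01, 0.0, 0.0, 0.01, 0.3]
```

View pics/s23.png

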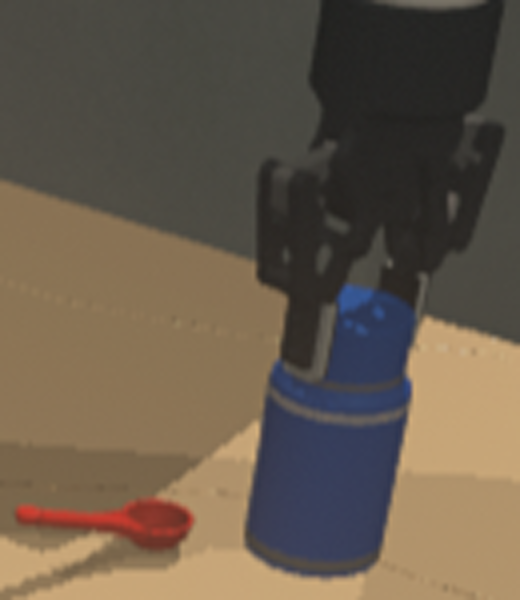

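>>> send_rows([
  [-0.05,-0.4,0,0,0,0.01,0.3],
  [-0.1,-0.7,0,0,0,0.01,0.3],
  [-0.15,-0.9,0,0,0,0.01,0.3],
  [-0.15,-0.9,0,0,0,0.01,0.3],
  [-0.15,-0.9,0,0,0,0.01,0.3],
])

```text
time_s: 28.6
ee_pos: [0.6166, 0.2265, 0.2505]
ee_rot: [-0.269, -3.115, 0.022]
ft_force: [1.1, -0.0, -3.8]
width: 0.054
```

>>> send_rows([
  [-0.15,-0.9,0,0,0,0.01,0.3],
  [-0.15,-0.9,0,0,0,0.01,0.3],
  [-0.15,-0.9,0,0,0,0.01,0.3],
  [-0.15,-0.9,0,0,0,0.01,0.3],
  [-0.15,-0.9,0,0,0,0.01,0.3],
])

```text
time_s: 29.1
ee_pos: [0.6097, 0.0992, 0.247]
ee_rot: [-0.286, -3.103, 0.031]
ft_force: [-0.2, 0.3, -4.0]
width: 0.0547
```

>>> send_rows([
  [-0.15,-0.9,0,0,0,0.01,0.3],
  [-0.15,-0.9,0,0,0,0.01,0.3],
  [-0.15,-0.9,0,0,0,0.01,0.3],
  [-0.15,-0.9,0,0,0,0.01,0.3],
  [-0.15,-0.9,0,0,0,0.01,0.3],
])

```text
time_s: 29.6
ee_pos: [0.5998, -0.0269, 0.2445]
ee_rot: [-0.304, -3.091, 0.035]
ft_force: [-0.4, 0.1, -2.3]
width: 0.0544
```

```bash
python3 plan.py .622 -.112 .2 1.385 0.3
```

```text
now [ 0.5998 -0.0269  0.2445] jaw 1.375 t 29.6 w 0.0544 F [-0.4  0.1 -2.3] q [-0.15  0.38  1.49 -0.03  1.31 -1.51]
n 4 d [ 0.0222 -0.0851 -0.0445] turn [-0.026 -0.033 -0.01 ]
[-0.4, -0.78, 0.45, -0.04, -0.06, -0.02, 0.3]
[-0.39, -0.78, 0.45, -0.04, -0.06, -0.02, 0.3]
[-0.39, -0.79, 0.45, -0.04, -0.06, -0.02, 0.3]
[-0.38, -0.79, 0.45, -0.04, -0.06, -0.02, 0.3]
```

>>> send_rows([
  [-0.4,-0.8,0.2,-0.05,-0.06,-0.02,0.3],
  [-0.4,-0.8,0.2,-0.05,-0.06,-0.02,0.3],
  [-0.4,-0.6,0.2,-0.05,-0.06,-0.02,0.3],
  [-0.3,-0.4,0.2,-0.05,-0.06,0,0.3],
  [0,0,0,0,0,0,0.3],
])

```text
time_s: 30.1
ee_pos: [0.6171, -0.1098, 0.2202]
ee_rot: [-0.304, -3.123, -0.004]
ft_force: [-0.2, -0.2, -4.5]
width: 0.0541
```

```bash
python3 plan.py .622 -.112 .17 1.385 0.3;python3 - <<'E'
from h import *
a=capture("scene")
crop("s",a,220,220,160,170,4,"pics/s24.png")
E
```

```text
now [ 0.6171 -0.1098  0.2202] jaw 1.377 t 30.1 w 0.0541 F [-0.2 -0.2 -4.5] q [-0.29  0.43  1.48  0.    1.24 -1.66]
n 3 d [ 0.0049 -0.0022 -0.0502] turn [ 0.002 -0.004 -0.008]
[-0.07, -0.02, 0.67, 0.0, -0.01, -0.02, 0.3]
[-0.07, -0.02, 0.67, 0.0, -0.01, -0.02, 0.3]
[-0.07, -0.02, 0.67, 0.0, -0.01, -0.02, 0.3]
```

View pics/s24.png

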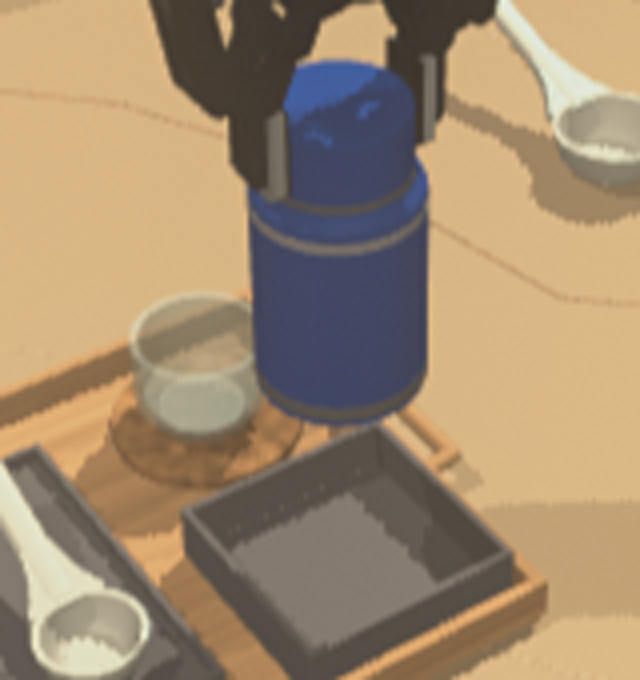

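>>> send_rows([
  [-0.1,0,0.6,0,0,-0.02,0.3],
  [-0.1,-0.05,0.6,0,0,-0.02,0.3],
  [0,0,0.5,0,0,0,0.3],
  [0,0,0,0,0,0,0.3],
])

```text
time_s: 30.55
ee_pos: [0.6201, -0.1081, 0.1738]
ee_rot: [-0.29, -3.121, -0.006]
ft_force: [-1.5, 0.2, -4.3]
width: 0.0541
```

```bash
python3 plan.py .622 -.112 .125 1.385 0.3;python3 - <<'E'
from h import *
a=capture("scene")
crop("s",a,220,220,160,170,4,"pics/s25.png")
E
```

```text
now [ 0.6201 -0.1081  0.1738] jaw 1.386 t 30.55 w 0.0541 F [-1.5  0.2 -4.3] q [-0.28  0.48  1.52  0.    1.15 -1.67]
n 3 d [ 0.0019 -0.0039 -0.0488] turn [ 0.003 -0.008  0.001]
[-0.04, -0.05, 0.65, 0.01, -0.02, 0.0, 0.3]
[-0.04, -0.05, 0.65, 0.01, -0.02, 0.0, 0.3]
[-0.04, -0.05, 0.65, 0.01, -0.02, 0.0, 0.3]
```

View pics/s25.png

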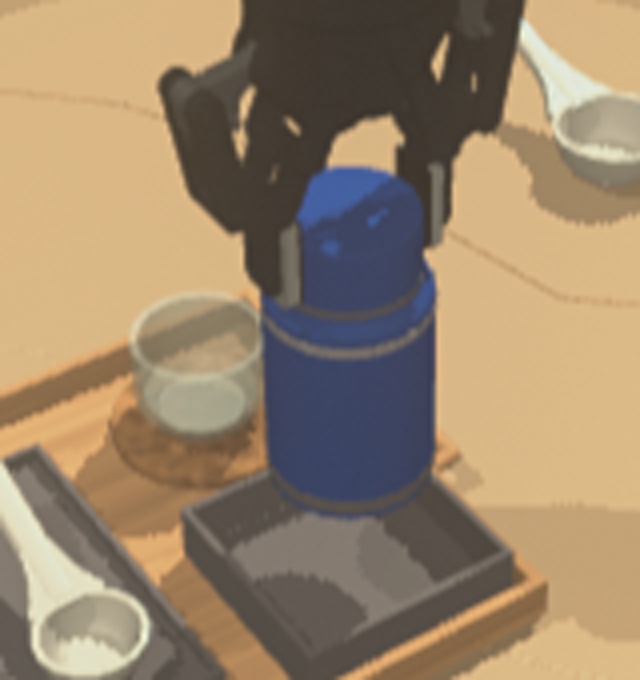

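>>> send_rows([
  [-0.05,-0.15,0.5,0,-0.02,0,0.3],
  [-0.05,0,0.5,0,0,0,0.3],
  [0,0,0.4,0,0,0,0.3],
  [0,0,0,0,0,0,0.3],
])

```text
time_s: 31.0
ee_pos: [0.6231, -0.1119, 0.1371]
ee_rot: [-0.288, -3.127, -0.005]
ft_force: [-0.0, 0.4, -3.2]
width: 0.0542
```

```bash
python3 plan.py .622 -.112 .124 1.385 0.3;python3 - <<'E'
from h import *
a=capture("scene")
crop("s",a,220,220,160,170,4,"pics/s26.png")
E
```

```text
now [ 0.6231 -0.1119  0.1371] jaw 1.387 t 31.0 w 0.0542 F [-0.   0.4 -3.2] q [-0.29  0.52  1.55  0.    1.07 -1.68]
n 1 d [-0.0011 -0.0001 -0.0131] turn [ 0.003 -0.002  0.002]
[0.04, -0.01, 0.52, 0.02, -0.01, 0.01, 0.3]
```

View pics/s26.png

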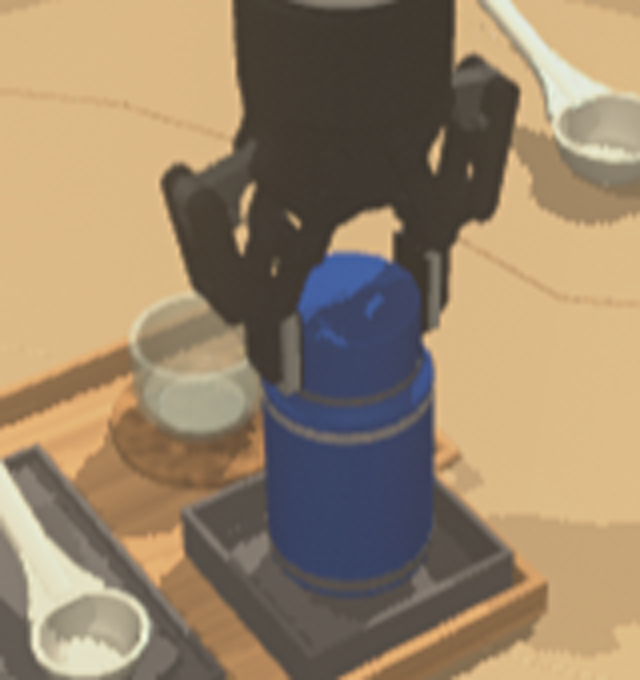

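The jar is going into the well. Lowering it the last 13 mm in small steps.

>>> send_rows([
  [0.04,0,0.2,0,0,0,0.3],
  [0,0,0.2,0,0,0,0.3],
  [0,0,0,0,0,0,0.3],
  [0,0,0,0,0,0,0.3],
])

```text
time_s: 31.45
ee_pos: [0.6233, -0.1121, 0.128]
ee_rot: [0.288, 3.127, 0.004]
ft_force: [-0.1, -0.8, -3.6]
width: 0.0542
```

```bash
python3 plan.py .622 -.112 .124 1.385 0.3
```

```text
now [ 0.6233 -0.1121  0.128 ] jaw 1.387 t 31.45 w 0.0542 F [-0.1 -0.8 -3.6] q [-0.29  0.53  1.56  0.    1.05 -1.68]
n 1 d [-0.0013  0.0001 -0.004 ] turn [0.003 0.001 0.002]
[0.05, -0.01, 0.16, 0.02, 0.01, 0.01, 0.3]
```

>>> send_rows([
  [0.04,0,0.12,0,0,0,0.3],
  [0,0,0.04,0,0,0,0.3],
  [0,0,0,0,0,0,0.3],
])

```text
time_s: 31.75
ee_pos: [0.6227, -0.112, 0.1244]
ee_rot: [0.288, 3.126, 0.004]
ft_force: [-0.3, -0.2, -3.7]
width: 0.0542
```

>>> send_rows([
  [0,0,0.06,0,0,0,0.3],
  [0,0,0,0,0,0,0.3],
])

```text
time_s: 31.95
ee_pos: [0.6231, -0.1121, 0.1232]
ee_rot: [0.288, 3.125, 0.004]
ft_force: [0.3, 0.3, -3.5]
width: 0.0544
```

>>> send_rows([
  [0,0,0.06,0,0,0,0.3],
  [0,0,0.03,0,0,0,0.3],
  [0,0,0,0,0,0,0.3],
])

```text
time_s: 32.25
ee_pos: [0.6239, -0.1122, 0.1231]
ee_rot: [0.288, 3.123, 0.003]
ft_force: [-0.3, 0.0, -3.5]
width: 0.054
```

>>> send_rows([
  [0,0,0.1,0,0,0,0.3],
  [0,0,0,0,0,0,0.3],
])

```text
time_s: 32.45
ee_pos: [0.6256, -0.1123, 0.1235]
ee_rot: [0.287, 3.118, 0.003]
ft_force: [0.9, 0.6, -4.0]
width: 0.0547
```

Run:
```python
from h import *
a=capture("scene")
crop("s",a,220,250,130,130,5,"pics/s27.png")
s=manip.get_state();print(s['ee_pos'],s['ft_force'],s['joint_efforts'])
```

```text
[ 0.62582338 -0.11238698  0.12343866] [-0.13241744 -0.54356693 -2.50160786] [ 5.22086702e-03 -6.09734058e+01 -2.37738347e+01  6.56636112e-03
  1.52602969e-01  1.46963128e-03]
```

View pics/s27.png

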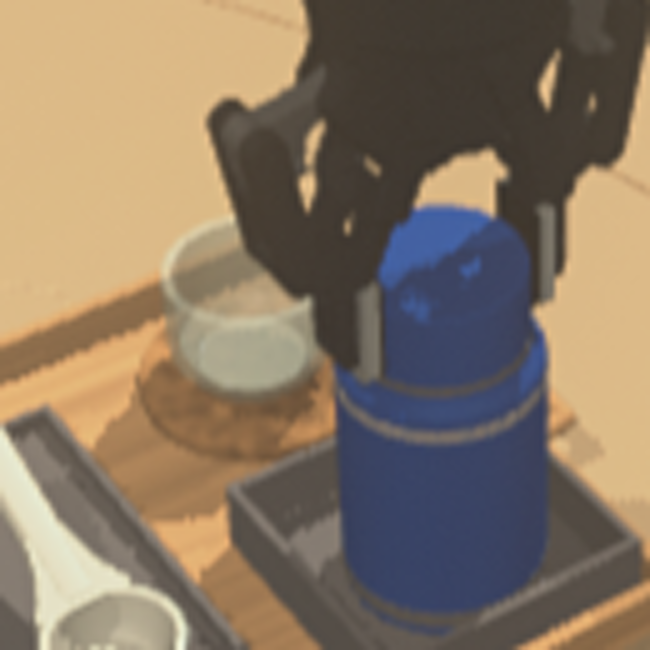

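Run:
```python
from h import *
for z in(.128,.133,.138,.143): print(z,onplane("scene",(220+455/5-.4,250+260/5-.4),z))
print(onplane("scene",(220+445/5-.4,250+585/5-.4),.008))
```

```text
0.128 [ 0.62279989 -0.10148276  0.128     ]
0.133 [ 0.62719114 -0.10571947  0.133     ]
0.138 [ 0.63158239 -0.10995618  0.138     ]
0.143 [ 0.63597363 -0.11419289  0.143     ]
[ 0.63232084 -0.1162352   0.008     ]
```

>>> send_rows([
  [0,0,0,0,0,0,0.7],
  [0,0,0,0,0,0,0.8],
  [0,0,0,0,0,0,0.9],
  [0,0,-0.3,0,0,0,1],
  [0,0,-0.6,0,0,0,1],
])

```text
time_s: 33.0
ee_pos: [0.6246, -0.1123, 0.1443]
ee_rot: [0.288, 3.121, 0.004]
ft_force: [0.1, 0.1, 0.4]
width: 0.0852
```

>>> send_rows([
  [0,0,-0.9,0,0,0,1],
  [0,0,-0.9,0,0,0,1],
  [0,0,-0.9,0,0,0,1],
  [0,0.6,-0.9,0,0,0,1],
  [0,0.9,-0.5,0,0,0,1],
])

```text
time_s: 33.5
ee_pos: [0.6305, -0.0775, 0.2527]
ee_rot: [0.293, 3.121, 0.002]
ft_force: [0.4, 0.8, 0.7]
width: 0.0853
```

>>> send_rows([
  [0.3,0.9,0,0,0,0,1],
  [0.3,0.9,0,0,0,0,1],
  [0.3,0.9,0,0,0,0,1],
  [0.3,0.9,0,0,0,0,1],
  [0.3,0.9,0,0,0,0,1],
])

```text
time_s: 34.0
ee_pos: [0.6175, 0.043, 0.2595]
ee_rot: [0.296, 3.11, 0.001]
ft_force: [0.6, 1.1, -0.5]
width: 0.0853
```

>>> send_rows([
  [0.3,0.9,0,0,0,0,1],
  [0.3,0.9,0,0,0,0,1],
  [0.3,0.9,0,0,0,0,1],
  [0,0,0,0,0,0,1],
])

```text
time_s: 34.4
ee_pos: [0.6072, 0.1191, 0.2618]
ee_rot: [0.292, 3.108, 0.003]
ft_force: [0.1, 0.0, -0.4]
width: 0.0854
```

Run:
```python
from h import *
np.set_printoptions(precision=4,suppress=True)
a=capture("scene");b=capture("top")
cv2.imwrite("pics/sf.png",a[:,:,::-1]); 
crop("s",a,120,230,250,200,3.2,"pics/sf1.png")
crop("s",b,345,145,170,140,4.5,"pics/tf1.png")
cv2.imwrite("pics/tf.png",b[:,:,::-1])
for t in "jar_mid bowl_mid spoon_mid tongs_mid canister_mid serving_mid".split():
    S=finder.tip_of("scene",t)[:3];T=finder.tip_of("top",t)[:3]
    print(t,[(np.round(x['xy'],1),round(x['score'],2)) for x in S],'|',[(np.round(x['xy'],1),round(x['score'],2)) for x in T])
    if S and T: print('   ',tri(S[0]['xy'],T[0]['xy']))
```

```text
jar_mid [(array([309.9, 334.5]), 0.93), (array([227. , 374.1]), 0.43)] | [(array([395. , 176.5]), 0.84)]
    [ 0.628  -0.1099  0.0701]
bowl_mid [(array([272.7, 309.4]), 0.73), (array([181.5, 392.9]), 0.47)] | [(array([386.5, 233.1]), 0.95)]
    [ 0.5139 -0.091   0.0415]
spoon_mid [(array([414.6, 186.2]), 0.82), (array([229. , 356.7]), 0.69), (array([348.8, 190.1]), 0.64)] | [(array([181.2, 340.2]), 0.84), (array([121.8, 287.7]), 0.81), (array([441.5, 218.1]), 0.76)]
    [0.36   0.3878 0.0452]
tongs_mid [(array([183. , 388.7]), 0.92), (array([352.4, 236.7]), 0.67)] | [(array([477.6, 223.7]), 0.96)]
    [ 0.5359 -0.2908  0.0193]
canister_mid [(array([439.3, 266.2]), 0.57)] | [(array([241. , 173.1]), 0.9)]
    [0.6462 0.2154 0.0445]
serving_mid [(array([353.7, 237. ]), 0.57)] | []
```

View pics/sf.png

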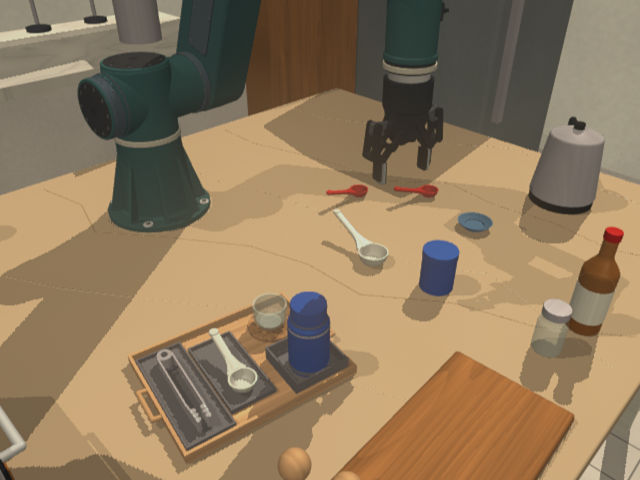

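View pics/tf1.png

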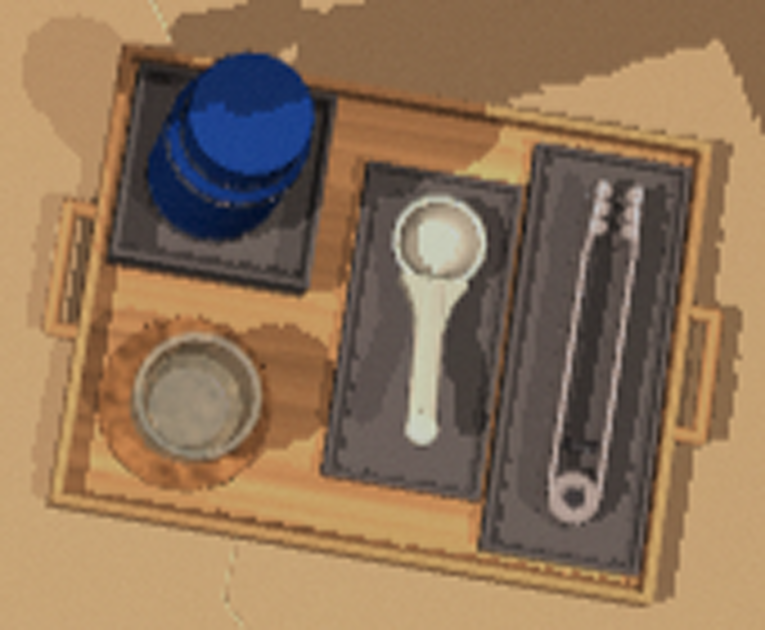

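View pics/sf1.png

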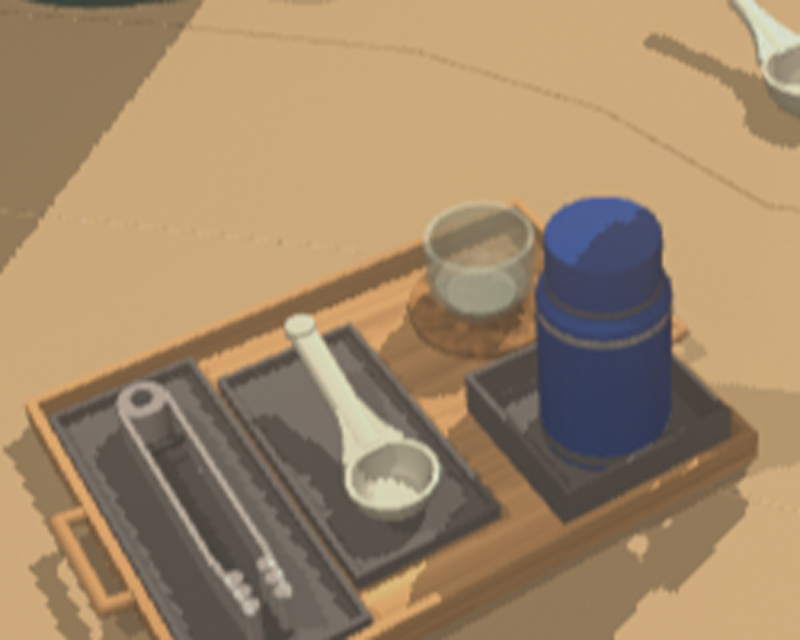

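Run:
```python
from h import *
np.set_printoptions(precision=4,suppress=True)
S=lambda u,v:(120+u/3.2-.35,230+v/3.2-.35);T=lambda u,v:(345+u/4.5-.4,145+v/4.5-.4)
def rel(p,c,y=-.186): d=p[:2]-np.array(c); return np.array([np.cos(y)*d[0]+np.sin(y)*d[1],-np.sin(y)*d[0]+np.cos(y)*d[1]])
b=tri(S(392,475),T(440,240)); e=tri(S(301,325),T(422,431)); 
u=(b-e)[:2];u/=np.linalg.norm(u); m=b[:2]-.039*u
print('spoon',b,e,'mid',m,'rel',rel(m,(.5496,-.2103)),'yaw err',np.arctan2(u[1],u[0])+.186)
m=tri((229,356.7),(441.5,218.1));print('finder spoon',m,rel(m,(.5496,-.2103)))
h=tri(S(143,400),T(576,496)); t=tri(S(257,585),T(619,190)); u=(t-h)[:2];u/=np.linalg.norm(u);m=h[:2]+.073*u
print('tongs',h,t,m,rel(m,(.5356,-.2889)),np.arctan2(u[1],u[0])+.186)
r=tri(S(480,242),T(198,397));print('bowl rim',r,rel(r,(.515,-.0955)))
r=tri(S(604,236),T(252,114));print('jar lid',r,rel(r,(.6218,-.1122)))
s=manip.get_state();print(s['time_s'],np.abs(s['qd']).max(),s['ft_force'])
```

```text
spoon [ 0.5904 -0.2173  0.027 ] [ 0.4955 -0.199   0.0493] mid [ 0.5521 -0.21  ] rel [0.0024 0.0008] yaw err -0.004590663196079675
finder spoon [ 0.546  -0.21    0.0355] [-0.0036 -0.0003]
tongs [ 0.4661 -0.275   0.0301] [ 0.6099 -0.3031  0.0386] [ 0.5378 -0.289 ] [0.0022 0.0003] -0.006707910297737069
bowl rim [ 0.5124 -0.0947  0.0519] [-0.0027  0.0003]
jar lid [ 0.6261 -0.1115  0.1321] [0.0041 0.0015]
35.1 0.0015786608799377322 [-0.3352  0.1757  0.3004]
```

All four are within a few mm of centre and well inside tolerance. Handing in.

```bash
python3 -c "
from workcell import manip
print(manip.hand_in())"
```

```text
the job is handed in; nothing more can be done
None
```

I packed all four items and handed the job in at about 35 s of the 138 s allowed; no verdict was reported.

| Item | Place | Distance from centre (two-view check) | Angle to its slot |
|---|---|---|---|
| Lunch jar | square well | about 4 mm | – |
| Glass bowl | coaster | about 3 mm | – |
| Soup spoon, bowl up | short slot | about 3 mm | under 0.01 rad |
| Tongs, flat | long slot | about 2 mm | under 0.01 rad |

- **Heights and posture:** The jar lid came out at z = 0.132 m and the bowl rim at 0.052 m, both within about 3 mm of fully seated. Jar and bowl look upright in the final pictures; I did not measure their tilt.
- **Look-alikes:** The canister measured about 5 mm from its first finder position, close to the camera accuracy. The finder missed the serving spoon in the last top picture. In the scene view its position had changed by only about 1 pixel. The gripper went near neither these nor the red spoons.
- **Checks that disagreed:** The finder's heights for the jar and bowl were about 2–8 mm higher than expected, and its top hits for the spoon were the red look-alikes, so I used my own measurements. The wrist force showed no contact when the jar reached the well floor. I judged it seated because the arm stopped descending at the expected height and the pictures agreed.

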